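# Dry the napkin rings on the warming plate

### The arm

A 6-joint arm with a two-finger parallel gripper is mounted at the origin on the work surface. World frame = base frame: x ahead of the robot, y to its left, z up, the work surface at z = 0. Lengths are in m, angles in degrees, forces in N, time in s.
With the tool pointing down it reaches from about 0.35 to 0.8 m from the base axis. Payload 7.3 kg.
Tool frame: the origin (TCP) lies on the centre line of the jaws, within the pads' length; the fingertips stand 14 mm ahead of it and the grasp point (between the pads) lies 5 mm behind it; z points along the fingers, y is the line along which they close (so a half turn about z gives the same grasp; the last joint's range is limited). The gripper opens to 85 mm and grips with 20 to 120 N. Pads are 22 mm wide; open, the fingers measure 114 mm over their backs; the gripper's body (76 mm by 85 mm) begins 54 mm behind the grasp point. The pads swing forward as they close: fully open they stand 13 mm farther back than shut.
Start: joints at [-83.996, 19.595, 87.324, -0, 73.075, -8.365], TCP at [0.13, -0.509, 0.245] pointing down, gripper open.
Joint ranges: [-145.02, 145.02], [-44.19, 115.74], [2.07, 154.8], [-57.11, 237.11], [16.16, 152.29], [-177.93, 177.93]. Speed limits (degrees/s): [147.25, 147.25, 180, 180, 180, 180].

### API

Orientations are given as a 3x3 rotation matrix whose columns are the frame's x, y, z axes.
In Python, from workcell import * gives the robot as it stands.
- The arm moves only by the tool step_arm, never from a script. Its argument "moves" is a list of rows, each an object with "claw": the finger opening in m, from 0 to 0.0854; "translation": the shift along the tool's x, y, z in m, a list of three; "rot": the turn, a rotation vector about the tool's x, y, z in rad, a list of three. A call has 1 to 10 rows; each row is the pose to reach, as a shift and turn from the pose commanded when the call began, along the tool's axes at that moment; what a row does not reach only later rows make up. A row lasts 1/8 s, in which the tool goes at most 62.5 mm and 10.7 degrees, less where a joint would pass 70% of its speed; a pose out of reach is approached as far as the arm can. A call with a gripper value outside its range is refused whole. The fingers move at their own pace and stop on an object; the grip force is fixed at half the most. Time passes only in rows, so rows that repeat a pose let the fingers close. It gives the time, the measured TCP pose, the force, the opening and the grip force at its end, in the units of the state.
- sense(): the state, without advancing time (a new reading comes with each control period).
- capture(name): name is "scene" or "top" or "wrist"; returns the picture (480x640x3 uint8, red, green, blue); there is no depth.
- camera_info(name): a dict with "fov_y" (degrees; the focal length in pixels is half the picture's height over the tangent of half this angle, whatever the lens; pixels are square), "cx", "cy" (the principal point, pixels), "D" ([k1, k2, p1, p2, k3] as OpenCV has them; the pictures are not rectified), "R" (3x3) and "t" (3): a world point X has camera coordinates R X + t. Camera axes: x right, y down, z forward; pixel columns grow to the right and rows downward; lengths in m; the calibration is good to about 2 mm. A picture is of the moment at which its call begins: read the wrist's pose just before it. camera_info takes no time and is no camera call; for the wrist camera it gives the pose at the moment of the call.
- close_job(): hands the job in; it is judged then, once.
The state is a dict: "time": time; "qpos": joint angles; "joint_vel": joint speeds; "joint_efforts": joint torques, N m; "eef_pos": TCP position; "eef_rot": TCP orientation; "contact_force": force on the tool from outside, world axes, zero at the start; "wrist_torque": the same for the moment, N m; "gripper_width": opening from 0.0 (shut) to 1.0 (fully open); "gripper_force": force on a finger pad.
Only numpy, scipy, OpenCV 4.12 (cv2) and the standard library are available. Lean on these libraries where they do the work, as an engineer would, in place of code of your own. Each camera call takes 0.05 s, during which the arm holds its last target. There are 200 camera calls.

### The job

Dry the washed napkin rings in the office coffee corner: with the lifting rod threaded through its bore, and never touching a ring with the gripper's fingers, carry each ring from the draining mat onto the dark warming plate and leave it standing there on a flat side, bore level, wholly on the plate and clear of the rod. When all are over, lay the rod back in its rest as you found it, and only then turn the timer to 40 minutes (four clicks clockwise from the zero mark). Leave the cup, the jar and the box where they are.

Things in the scene. Friction and masses are not known exactly. Their poses are not given: they have to be found in the camera images.
- ring1: washed napkin ring of pale wood: a block 54 mm square and 50 mm long with a round bore of 34 mm diameter right through its length; about 55 g. Origin at the centre of the bore (the middle of the block), x along the bore. It starts on the mat with the bore level, roughly along world x (within about 0.4 rad), and rests stably on any of its four flat long sides. It may be absent.
- ring2: washed napkin ring of pale wood: a block 54 mm square and 50 mm long with a round bore of 34 mm diameter right through its length; about 55 g. Origin at the centre of the bore (the middle of the block), x along the bore. It starts on the mat with the bore level, roughly along world x (within about 0.4 rad), and rests stably on any of its four flat long sides. It may be absent.
- ring3: washed napkin ring of pale wood: a block 54 mm square and 50 mm long with a round bore of 34 mm diameter right through its length; about 55 g. Origin at the centre of the bore (the middle of the block), x along the bore. It starts on the mat with the bore level, roughly along world x (within about 0.4 rad), and rests stably on any of its four flat long sides. It may be absent.
- ring4: washed napkin ring of pale wood: a block 54 mm square and 50 mm long with a round bore of 34 mm diameter right through its length; about 55 g. Origin at the centre of the bore (the middle of the block), x along the bore. It starts on the mat with the bore level, roughly along world x (within about 0.4 rad), and rests stably on any of its four flat long sides. It may be absent.
- rod: lifting rod, 120 g, balanced near the handle: handle 70 mm long, 24 mm wide (y), 24 mm tall (z); a stop collar of 48 mm diameter 35 to 40 mm ahead of its middle; then an aluminium shaft of 12 mm diameter, tip 125 mm ahead of that middle. Origin on the axis at the handle's middle; x along the shaft to its tip, z up. Starts in its rest, tip away from the robot. Grip it firmly from above.
- rest: fixed wooden rod rest: base 170 x 50 x 8 mm with two open-topped forks. Origin on the table below the place of the rod's origin; x along the rod to its tip. The fork under the handle is 10 mm long, at x = -26 mm, with flared cheeks up to 50 mm above the table; the V fork under the shaft is 10 mm long, at x = +100 mm, its top 57 mm up. The handle's middle is free to grip.
- rod_seat (a point): where the rod's origin lies when the rod is home in its rest: 42 mm above the table, above the rest's origin; x along the rod as for the rest.
- mat: fixed dark ribbed rubber draining mat, 200 x 380 mm, 4 mm thick; origin at the centre of its underside, long side along y.
- warmer: fixed electric warming plate: white housing 190 mm (x) by 415 mm (y), 40 mm high, carrying the dark flat plate on its right-hand part and the timer dial on its left-hand part (+y). Origin on the table below the plate's centre; the housing reaches from y = -160 to y = +255 mm.
- plate_center (a point): centre of the top face of the dark warming plate, 45 mm above the table; the plate is 170 mm (x) by 310 mm (y), flat, open in front and behind; at each y end stands an aluminium guard 5 mm thick, 35 mm higher than the plate, 300 mm apart inside, from x = -15 to +85 mm. Room for four rings side by side along y. Axes as for the warmer.
- timer (a joint): angle of the timer dial, rad: 0 at the zero mark, growing clockwise seen from above up to 3.14 (60 minutes). It clicks every 0.524 rad = 10 minutes and settles by itself into the nearest click; 40 minutes is 2.094. It starts at 0 or 10 minutes. Turning takes up to about 0.1 N m.
- timer_grip (a point): on the dial's vertical axis, 77 mm above the table: middle of the black grip bar, 46 mm long, 14 mm wide, 32 mm tall (top 7 mm above this), white pointer line on one half. Turns with the dial: x along the bar, pointer on its -x end. At zero the pointer faces the long thick mark on the warmer's -x side; thin marks every 10 minutes. 40 mm nearer (-x), 200 mm left (+y) of the plate's centre.
- cup: bystander: cardboard cup, 80 mm wide, 95 mm tall, origin under its centre.
- sugar: bystander: sugar jar, 64 mm wide, 100 mm tall, origin under its centre.
- podbox: bystander: small blue box, 55 x 100 x 50 mm, origin under its centre.

How it is judged (in metres and radians):
On the way, in this order (a step that is already met when the one before it is completed fails the run):
1. every napkin ring stands on the warming plate, clear of the rod (x of ring1 in the frame of plate_center between -0.065 and 0.065 m and y of ring1 in the frame of plate_center between -0.13 and 0.13 m and z of ring1 in the frame of plate_center between 0.021 and 0.033 m and angle between ring1's own x axis and vertical between 1.4 and 1.74 rad and linear speed of each of ring1, ring2, ring3, ring4 below 0.03 m/s and contact force between each of ring1, ring2, ring3, ring4 and rod below 0.1 N and x of ring2 in the frame of plate_center between -0.065 and 0.065 m and y of ring2 in the frame of plate_center between -0.13 and 0.13 m and z of ring2 in the frame of plate_center between 0.021 and 0.033 m and angle between ring2's own x axis and vertical between 1.4 and 1.74 rad and x of ring3 in the frame of plate_center between -0.065 and 0.065 m and y of ring3 in the frame of plate_center between -0.13 and 0.13 m and z of ring3 in the frame of plate_center between 0.021 and 0.033 m and angle between ring3's own x axis and vertical between 1.4 and 1.74 rad and x of ring4 in the frame of plate_center between -0.065 and 0.065 m and y of ring4 in the frame of plate_center between -0.13 and 0.13 m and z of ring4 in the frame of plate_center between 0.021 and 0.033 m and angle between ring4's own x axis and vertical between 1.4 and 1.74 rad), for 0.2 s.
2. the rod lies in its rest again, released (all of step 1 and distance between rod and rod_seat below 0.015 m and angle between the x axis of rod and the x axis of rest, either way round below 0.1 rad and contact force between the fingers and rod below 0.1 N and linear speed of rod below 0.03 m/s), for 0.2 s.
3. the timer stands at 40 minutes (value of joint timer between 1.92 and 2.27 rad and velocity of joint timer between -0.1 and 0.1 rad/s), for 0.2 s.
At the end, for the whole second after the job is handed in: Each ring present stands still on the plate, bore level within 10 degrees, centre within 65 mm (x) and 130 mm (y) of the plate centre, not touching the rod; the rod lies in its rest within 15 mm and 6 degrees; the timer is in the 40-minute click (2.094 rad, within 0.17) (all of step 2 and all of step 3).
It fails at once if a gripper finger presses on a napkin ring (contact force between the fingers and ring1 above 1 N or contact force between the fingers and ring2 above 1 N or contact force between the fingers and ring3 above 1 N or contact force between the fingers and ring4 above 1 N).
It fails at once if a napkin ring is lifted without the rod through its bore ((height (world z) of ring1 above 0.12 m and (x of ring1 in the frame of rod below 0.035 m or x of ring1 in the frame of rod above 0.15 m or y of ring1 in the frame of rod below -0.03 m or y of ring1 in the frame of rod above 0.03 m or z of ring1 in the frame of rod below -0.035 m or z of ring1 in the frame of rod above 0.035 m)) or (height (world z) of ring2 above 0.12 m and (x of ring2 in the frame of rod below 0.035 m or x of ring2 in the frame of rod above 0.15 m or y of ring2 in the frame of rod below -0.03 m or y of ring2 in the frame of rod above 0.03 m or z of ring2 in the frame of rod below -0.035 m or z of ring2 in the frame of rod above 0.035 m)) or (height (world z) of ring3 above 0.12 m and (x of ring3 in the frame of rod below 0.035 m or x of ring3 in the frame of rod above 0.15 m or y of ring3 in the frame of rod below -0.03 m or y of ring3 in the frame of rod above 0.03 m or z of ring3 in the frame of rod below -0.035 m or z of ring3 in the frame of rod above 0.035 m)) or (height (world z) of ring4 above 0.12 m and (x of ring4 in the frame of rod below 0.035 m or x of ring4 in the frame of rod above 0.15 m or y of ring4 in the frame of rod below -0.03 m or y of ring4 in the frame of rod above 0.03 m or z of ring4 in the frame of rod below -0.035 m or z of ring4 in the frame of rod above 0.035 m))).
It fails at once if the cup, jar or box is shoved aside (distance of any of cup, sugar, podbox from where it was at the start of the episode above 0.03 m).
Of ring1, ring2, ring3, ring4 only 3 to 4 are there at a start; the rules pass over those that are not, and their reading is None.
At some moment in a run one of ring1, ring2, ring3, ring4 may be knocked a few centimetres aside while the robot is not near it.
It also fails if it takes over 210 s, if anything falls off the work surface, if the arm or the gripper's body presses on something with over 40 N, if the wrist force passes 120 N, or if a joint passes its speed limit or range.

## Working session

There is one attempt and no reset: what is moved stays moved. The work goes in short steps, Python scripts to look and compute and a tool call to move; the robot and the scene stay as the last step left them, time stands still between calls to the robot, and variables do not carry over. Pictures are saved under pics/ and viewed, at most 14 in all, crops included, and the job is handed in when it is done.

Besides the shell and the picture viewer there is one more tool, called after ">>>" by a JSON object that holds its "op" and its "data", one argument or row to a line. step_arm: Moves the arm, as the interface text tells. Its arguments: {"type":"object","properties":{"moves":{"type":"array"}},"required":["moves"]}

```bash
mkdir -p pics; ls; python3 - <<'E'
from workcell import *
import cv2,numpy as np
for n in ("scene","top"):
    im=capture(n); cv2.imwrite(f"pics/{n}0.png",im[:,:,::-1]); c=camera_info(n); print(n,c)
print(sense())
E
```

```text
pics
scene {'fov_y': 54.49182059637837, 'cx': 316.97060605077263, 'cy': 237.14023154500725, 'D': array([0.0163155, 0.       , 0.       , 0.       , 0.       ]), 'R': array([[-0.8646501 ,  0.50226368, -0.01055446],
       [ 0.37925581,  0.63882509, -0.66937847],
       [-0.32946204, -0.582781  , -0.7428466 ]]), 't': array([ 0.51811785, -0.18892387,  1.26410769])}
top {'fov_y': 42.305082482882696, 'cx': 325.3848902823725, 'cy': 228.46090583128338, 'D': array([0.00061433, 0.        , 0.        , 0.        , 0.        ]), 'R': array([[ 0.02314934, -0.99972796,  0.00284788],
       [-0.99703727, -0.02329586, -0.07330742],
       [ 0.07335382, -0.00114242, -0.99730533]]), 't': array([0.01136168, 0.58943949, 1.4804114 ])}
{'time': 0.1, 'qpos': array([-8.39968782e+01,  1.96313095e+01,  8.73708588e+01,  4.60066713e-04,
        7.30758193e+01, -8.36666465e+00]), 'joint_vel': array([-0.02021386, -0.12674726, -0.25649395, -0.00095302,  0.01336317,
        0.02440045]), 'joint_efforts': array([ 2.54806277e-03, -4.34445584e+01, -2.46489680e+01, -1.09663970e-04,
        4.66372891e-03, -1.91025674e-05]), 'eef_pos': array([ 0.1302691 , -0.50823377,  0.2447112 ]), 'eef_rot': array([[ 9.68714763e-01,  2.48176733e-01, -1.34711755e-04],
       [ 2.48176684e-01, -9.68713837e-01,  1.35447842e-03],
       [ 2.05652889e-04, -1.34553556e-03, -9.99999074e-01]]), 'contact_force': array([-0.72567814,  0.44013982, -0.77118085]), 'wrist_torque': array([ 0.02777502,  0.00308255, -0.00877095]), 'gripper_force': 0.0, 'gripper_width': 0.9969819784294573}
```

View pics/top0.png

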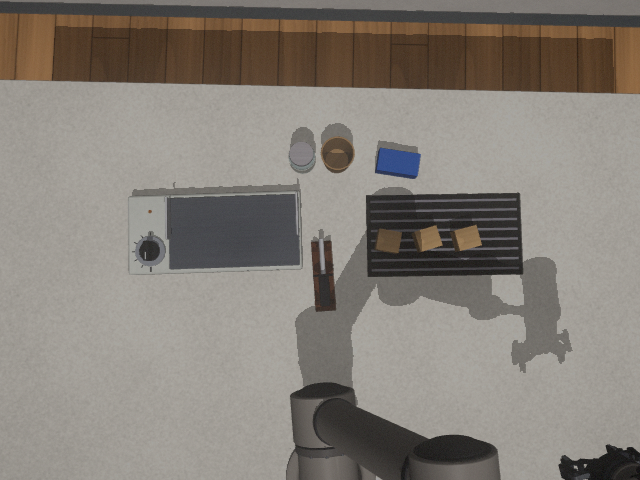

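View pics/scene0.png

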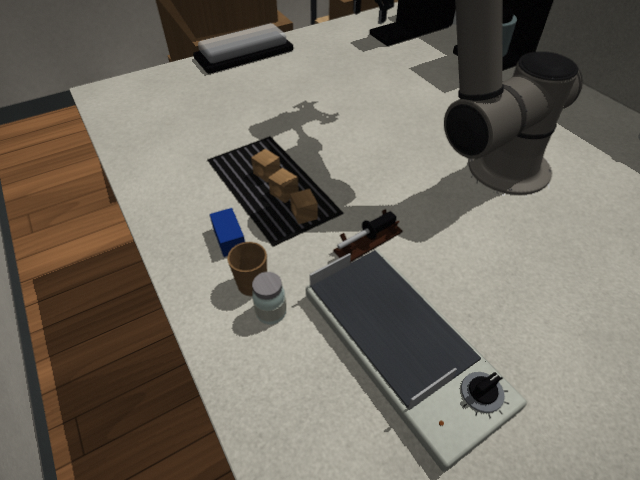

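The top view shows three rings at about px (388,240), (428,238) and (466,237). The rod runs from tip (321,232) to handle (325,305), with the plate at (167–300, 194–270) and the dial at (150,250).

```bash
cat > h.py <<'E'
from workcell import *
import cv2,numpy as np
def cam(n):
    c=camera_info(n); f=240/np.tan(np.radians(c["fov_y"]/2))
    return np.array([[f,0,c["cx"]],[0,f,c["cy"]],[0,0,1]]),c["D"],c["R"],c["t"]
def plane(n,px,z,C=None):
    K,D,R,t=C or cam(n)
    u=cv2.undistortPoints(np.array(px,float).reshape(-1,1,2),K,D)[:,0]
    d=np.c_[u,np.ones(len(u))]@R; o=-R.T@t
    return o+d*((z-o[2])/d[:,2])[:,None]
def proj(n,X,C=None):
    K,D,R,t=C or cam(n)
    return cv2.projectPoints(np.array(X,float).reshape(-1,1,3),cv2.Rodrigues(R)[0],t,K,D)[0][:,0]
E
python3 - <<'E'
from h import *
im=cv2.imread("pics/top0.png"); hsv=cv2.cvtColor(im,cv2.COLOR_BGR2HSV)
print("cam",-camera_info("top")["R"].T@camera_info("top")["t"])
roi=np.zeros(im.shape[:2],np.uint8); roi[195:275,368:520]=1
m=((hsv[...,1]>70)&(hsv[...,2]>60)&(roi>0)).astype(np.uint8)*255
for c in cv2.findContours(m,0,2)[0]:
    if cv2.contourArea(c)<80: continue
    r=cv2.minAreaRect(c); P=plane("top",cv2.boxPoints(r),.058); print("ring",r, P.mean(0).round(4),np.linalg.norm(np.diff(P[:3],axis=0),axis=1).round(4), np.degrees(np.arctan2(*(P[1]-P[0])[1::-1])).round(1))
# plate corners: dark bluish
m=((hsv[...,2]<100)).astype(np.uint8)*255; m[:,:168]=0;m[:,299:]=0;m[:185]=0;m[280:]=0
c=max(cv2.findContours(m,0,2)[0],key=cv2.contourArea); r=cv2.minAreaRect(c);P=plane("top",cv2.boxPoints(r),.045);print("plate",r,P.round(4),P.mean(0))
# housing
g=im.min(2)
print("housing corners z=.04",plane("top",[(128,197),(130,273),(301,268)],.04).round(4))
print("mat corners",plane("top",[(367,195),(519,193),(522,273),(368,276)],.004).round(4), "dial",plane("top",[(150,249)],.07).round(4))
print("rod",plane("top",[(321,236),(323.5,270),(325,305)],.042).round(4))
cv2.imwrite("pics/c1.png",cv2.resize(im[180:320,120:340],None,fx=3.6,fy=3.6,interpolation=cv2.INTER_CUBIC))
E
```

```text
cam [0.4788363  0.02678134 1.5196001 ]
ring ((388.0953674316406, 240.63003540039062), (23.949007034301758, 22.048294067382812), 8.746162414550781) [ 0.561  -0.1235  0.058 ] [0.0522 0.0565] -7.7
ring ((465.7085876464844, 237.8925018310547), (21.53013038635254, 27.485273361206055), 75.25643920898438) [ 0.5718 -0.3067  0.058 ] [0.0653 0.0507] -73.9
ring ((427.6810607910156, 238.21353149414062), (21.688831329345703, 24.262086868286133), 72.89727020263672) [ 0.5689 -0.2169  0.058 ] [0.0576 0.0511] -71.6
plate ((232.82843017578125, 231.0815887451172), (71.1776351928711, 130.06040954589844), 88.00211334228516) [[0.6519 0.4063 0.045 ]
 [0.6702 0.096  0.045 ]
 [0.5004 0.0856 0.045 ]
 [0.4825 0.3933 0.045 ]] [0.57625091 0.24528475 0.045     ]
housing corners z=.04 [[0.6522 0.5001 0.04  ]
 [0.4707 0.4869 0.04  ]
 [0.492  0.0809 0.04  ]]
mat corners [[ 0.6752 -0.0754  0.004 ]
 [ 0.689  -0.4496  0.004 ]
 [ 0.4926 -0.4569  0.004 ]
 [ 0.4766 -0.0815  0.004 ]] dial [[0.5278 0.4335 0.07  ]]
rod [[0.5692 0.0351 0.042 ]
 [0.4884 0.0273 0.042 ]
 [0.4059 0.0218 0.042 ]]
```

View pics/c1.png

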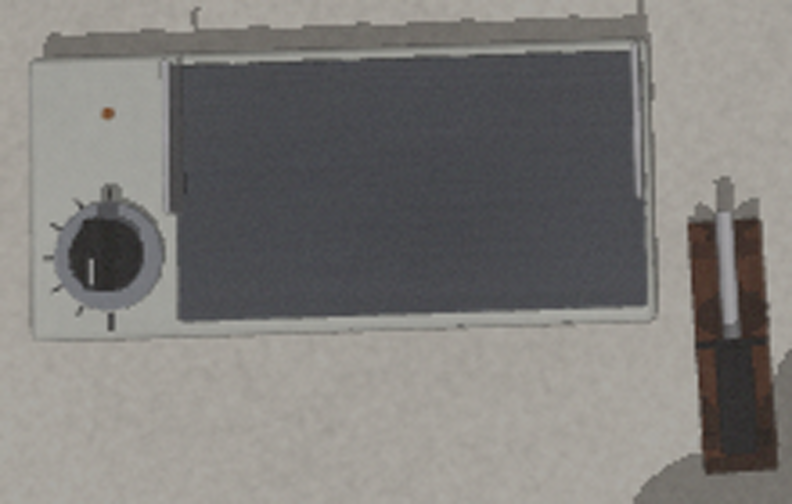

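The crop shows the dial at (110,255), with the pointer half at lower left, near the 10-minute mark. Rod and plate sizes match the given ones, so I'll move above the rod.

```bash
cat >> h.py <<'E'
from scipy.spatial.transform import Rotation as Ro
def tgt(yaw,pitch=0):
    c,s=np.cos(np.radians(yaw)),np.sin(np.radians(yaw))
    return np.array([[c,s,0],[s,-c,0],[0,0,-1.]])@Ro.from_rotvec([0,np.radians(pitch),0]).as_matrix()
def go(p,yaw,pitch=0,off=0.0,label=""):
    """TCP-relative numbers to bring the point off (along tool -z from TCP) to p"""
    s=sense(); R0=s["eef_rot"]; Rt=tgt(yaw,pitch)
    t=np.array(p)+off*Rt[:,2]
    print(label,"trans",(R0.T@(t-s["eef_pos"])).round(4),"rot",Ro.from_matrix(R0.T@Rt).as_rotvec().round(4))
E
python3 - <<'E'
from h import *
go([.35,-.25,.25],8); go([.43,.024,.2],4.5)
E
```

```text
trans [ 0.2769 -0.1956 -0.005 ] rot [-1.400e-03 -1.000e-04  1.112e-01]
 trans [ 0.4224 -0.4411  0.0454] rot [-1.400e-03 -1.000e-04  1.723e-01]
```

>>> {"op": "step_arm", "data": {
  "moves": [
    {"claw": 0.085,"translation": [0.07,-0.05,0],"rot": [0,0,0.03]},
    {"claw": 0.085,"translation": [0.14,-0.1,0],"rot": [0,0,0.06]},
    {"claw": 0.085,"translation": [0.21,-0.15,0],"rot": [0,0,0.09]},
    {"claw": 0.085,"translation": [0.277,-0.196,0],"rot": [0,0,0.11]},
    {"claw": 0.085,"translation": [0.31,-0.25,0.01],"rot": [0,0,0.13]},
    {"claw": 0.085,"translation": [0.35,-0.31,0.02],"rot": [0,0,0.15]},
    {"claw": 0.085,"translation": [0.39,-0.38,0.035],"rot": [0,0,0.17]},
    {"claw": 0.085,"translation": [0.422,-0.441,0.045],"rot": [0,0,0.172]},
    {"claw": 0.085,"translation": [0.422,-0.441,0.045],"rot": [0,0,0.172]},
    {"claw": 0.085,"translation": [0.422,-0.441,0.045],"rot": [0,0,0.172]}
  ]
}}

```text
time: 1.35
eef_pos: [0.4299, 0.0254, 0.1999]
eef_rot: [[0.997, 0.079, 0.0], [0.079, -0.997, -0.0], [0.0, 0.0, -1.0]]
contact_force: [1.0, -1.6, 0.3]
gripper_width: 1.0
gripper_force: 0.0
```

```bash
python3 - <<'E'
from h import *
C=cam("wrist"); im=capture("wrist")[:,:,::-1]; cv2.imwrite("pics/w1.png",im); t=capture("top"); cv2.imwrite("pics/top1.png",t[:,:,::-1])
s=sense(); print(s["eef_pos"],s["eef_rot"].round(3),"cam",(-C[2].T@C[3]).round(3),C[2].round(3))
np.savez("w1.npz",K=C[0],D=C[1],R=C[2],t=C[3])
E
```

```text
[0.42975808 0.02827253 0.19929768] [[ 0.996  0.085 -0.001]
 [ 0.085 -0.996  0.002]
 [-0.001 -0.002 -1.   ]] cam [0.505 0.032 0.328] [[ 0.079 -0.997  0.   ]
 [-0.952 -0.075  0.297]
 [-0.296 -0.024 -0.955]]
```

View pics/w1.png

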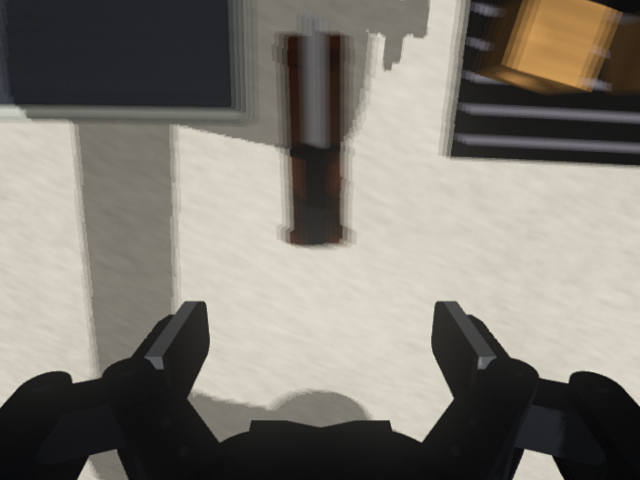

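The wrist picture is blurred because the arm was still settling. The rod runs from about (315,20) to (315,240). I'll retake it at rest and measure the rod.

```bash
python3 - <<'E'
from h import *
C=cam("wrist"); im=capture("wrist")[:,:,::-1]; cv2.imwrite("pics/w2.png",im)
s=sense(); print(s["eef_pos"],s["eef_rot"].round(3)[:,0])
hsv=cv2.cvtColor(im,cv2.COLOR_BGR2HSV).astype(int)
b=im.astype(int)
for r in range(50,245,15):
    row=b[r,270:360]; red=(row[:,2]-row[:,0])>25; dark=row.max(1)<75
    x=np.where(red|dark)[0]; br=np.where((row.min(1)>90)&(abs(row[:,2]-row[:,0])<20))[0]
    dk=np.where((row.max(1)<70)&((row[:,2]-row[:,0])<12))[0]
    print(r,"span",x.min()+270 if len(x) else None,x.max()+270 if len(x) else None,"dark",(dk.min()+270,dk.max()+270,len(dk)) if len(dk) else None)
cv2.imwrite("pics/w2c.png",cv2.resize(im[:260,230:410],None,fx=3,fy=2.3,interpolation=cv2.INTER_CUBIC))
P=[[.441,.0245,.042]];print("proj origin",proj("wrist",P,C))
E
```

```text
[0.42943884 0.02595971 0.19956373] [ 0.996  0.085 -0.002]
50 span 295 359 dark (np.int64(319), np.int64(320), 2)
65 span 295 359 dark (np.int64(319), np.int64(337), 3)
80 span 295 358 dark (np.int64(319), np.int64(320), 2)
95 span 296 358 dark (np.int64(319), np.int64(320), 2)
110 span 296 357 dark (np.int64(319), np.int64(320), 2)
125 span 297 357 dark (np.int64(320), np.int64(320), 1)
140 span 297 356 dark (np.int64(320), np.int64(320), 1)
155 span 297 358 dark (np.int64(297), np.int64(358), 62)
170 span 298 356 dark (np.int64(312), np.int64(343), 32)
185 span 299 355 dark (np.int64(313), np.int64(343), 31)
200 span 299 355 dark (np.int64(313), np.int64(343), 31)
215 span 299 354 dark (np.int64(312), np.int64(343), 32)
230 span 300 356 dark (np.int64(313), np.int64(343), 31)
proj origin [[327.38889897 202.59732727]]
```

View pics/w2c.png

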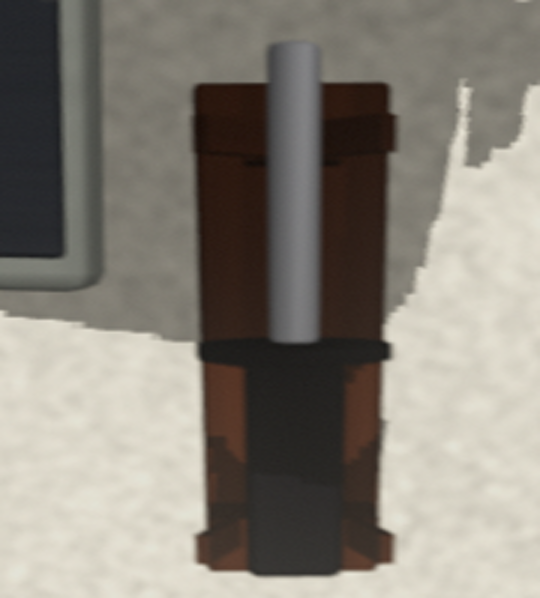

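The crop shows the tip at (328,18), the collar at (328,151), and the handle's centre line at column 328 down to row 250. I'll convert these to a pose.

```bash
python3 - <<'E'
from h import *
C=cam("wrist")
t=plane("wrist",[(328.3,18.5)],.045,C)[0]; h=plane("wrist",[(328,170),(328,215)],.054,C); e=plane("wrist",[(328,249)],.05,C)[0]; c=plane("wrist",[(328,150)],.055,C)[0]
print(t,h,e,c); d=t-e; print("yaw",np.degrees(np.arctan2(d[1],d[0])),np.linalg.norm(d[:2]))
print("orig from tip",t[:2]-.125*d[:2]/np.linalg.norm(d[:2])," from end",e[:2]+.035*d[:2]/np.linalg.norm(d[:2]))
# top view rod col check
go([.440,.0245,.12],4.7,0,.005); go([.440,.0245,.042],4.7,0,.005)
E
```

```text
[0.56464188 0.03256777 0.045     ] [[0.46675006 0.02410166 0.054     ]
 [0.43411563 0.02114509 0.054     ]] [0.40647278 0.0185601  0.05      ] [0.48065849 0.02537975 0.055     ]
yaw 5.060989820426819 0.15878815470663457
orig from tip [0.44012921 0.02154076]  from end [0.44133633 0.02164766]
 trans [0.0105 0.0024 0.0845] rot [-0.0004  0.0017  0.0026]
 trans [0.0107 0.0024 0.1625] rot [-0.0004  0.0017  0.0026]
```

>>> {"op": "step_arm", "data": {
  "moves": [
    {"claw": 0.085,"translation": [0.011,0.004,0.05],"rot": [0,0,0]},
    {"claw": 0.085,"translation": [0.011,0.004,0.1],"rot": [0,0,0]},
    {"claw": 0.085,"translation": [0.011,0.004,0.14],"rot": [0,0,0]},
    {"claw": 0.085,"translation": [0.011,0.004,0.162],"rot": [0,0,0]},
    {"claw": 0.085,"translation": [0.011,0.004,0.162],"rot": [0,0,0]},
    {"claw": 0.03,"translation": [0.011,0.004,0.162],"rot": [0,0,0]},
    {"claw": 0.01,"translation": [0.011,0.004,0.162],"rot": [0,0,0]},
    {"claw": 0.01,"translation": [0.011,0.004,0.162],"rot": [0,0,0]},
    {"claw": 0.01,"translation": [0.011,0.004,0.162],"rot": [0,0,0]},
    {"claw": 0.01,"translation": [0.011,0.004,0.162],"rot": [0,0,0]}
  ]
}}

```text
time: 2.75
eef_pos: [0.4411, 0.0223, 0.0396]
eef_rot: [[0.997, 0.08, 0.001], [0.08, -0.997, 0.002], [0.002, -0.002, -1.0]]
contact_force: [-1.6, 15.0, 12.8]
gripper_width: 0.268
gripper_force: 57.8
```

```bash
python3 - <<'E'
from h import *
s=sense(); print(s["eef_pos"],s["eef_rot"].round(3),s["contact_force"],s["gripper_width"],s["gripper_force"])
E
```

```text
[0.44111728 0.02229132 0.03960444] [[ 0.997  0.08   0.001]
 [ 0.08  -0.997  0.002]
 [ 0.002 -0.002 -1.   ]] [-1.63118296 15.00947567 12.80829047] 0.26826280545589765 57.77893424034119
```

>>> {"op": "step_arm", "data": {
  "moves": [
    {"claw": 0.01,"translation": [0,0,-0.02],"rot": [0,0,0]},
    {"claw": 0.01,"translation": [0,0,-0.06],"rot": [0,0,0]},
    {"claw": 0.01,"translation": [0,0,-0.11],"rot": [0,0,0]},
    {"claw": 0.01,"translation": [-0.03,0,-0.15],"rot": [0,0,0]},
    {"claw": 0.01,"translation": [-0.04,0,-0.16],"rot": [0,0,0]},
    {"claw": 0.01,"translation": [-0.04,0,-0.16],"rot": [0,0,0]},
    {"claw": 0.01,"translation": [-0.04,0,-0.16],"rot": [0,0,0]}
  ]
}}

```text
time: 3.62
eef_pos: [0.4011, 0.0171, 0.1971]
eef_rot: [[0.997, 0.079, -0.002], [0.079, -0.997, 0.0], [-0.002, -0.0, -1.0]]
contact_force: [1.0, -0.9, -0.8]
gripper_width: 0.276
gripper_force: 58.6
```

```bash
cat >> h.py <<'E'
def rings(name,vlo=95,roi=None):
    """top faces of rings in the top view, on z=.058 (mat)"""
    im=capture("top")[:,:,::-1].copy(); cv2.imwrite("pics/%s.png"%name,im)
    hsv=cv2.cvtColor(im,cv2.COLOR_BGR2HSV)
    x0,y0,x1,y1=roi or (368,195,520,275); m=np.zeros(im.shape[:2],np.uint8)
    m[y0:y1,x0:x1]=((hsv[...,1]>70)&(hsv[...,2]>60)).astype(np.uint8)[y0:y1,x0:x1]*255
    out=[]
    for c in cv2.findContours(m,0,2)[0]:
        if cv2.contourArea(c)<80: continue
        mm=np.zeros_like(m); cv2.drawContours(mm,[c],-1,255,-1); v=hsv[...,2][mm>0]
        th=np.percentile(v,60)*.82; top=((mm>0)&(hsv[...,2]>th)).astype(np.uint8)*255
        cc=max(cv2.findContours(top,0,2)[0],key=cv2.contourArea)
        r=cv2.minAreaRect(cc); P=plane("top",cv2.boxPoints(r),.058)
        a=np.degrees(np.arctan2(*(P[1]-P[0])[1::-1])); a=(a+45)%90-45
        print("ring px",np.round(r[0],1),"xy",P.mean(0)[:2].round(4),"sides",np.linalg.norm(np.diff(P[:3],axis=0),axis=1).round(3),"yaw",round(a,1),"V",np.median(v),th)
E
python3 - <<'E'
from h import *
rings("top2")
C=cam("wrist"); im=capture("wrist")[:,:,::-1]; cv2.imwrite("pics/w3.png",im); s=sense(); print(s["eef_pos"],s["eef_rot"].round(3),s["contact_force"])
o=s["eef_pos"]+.0024*np.array([0,0,1]);x=s["eef_rot"][:,0]
print(proj("wrist",[o,o+.04*x,o+.125*x],C))
E
```

```text
ring px [388.5 240.7] xy [ 0.5609 -0.1244] sides [0.051 0.054] yaw -7.1 V 143.0 118.89999999999999
ring px [467.8 237.5] xy [ 0.5728 -0.3116] sides [0.053 0.049] yaw 16.2 V 142.0 118.08
ring px [428.  238.1] xy [ 0.5691 -0.2177] sides [0.054 0.049] yaw 18.0 V 142.0 118.08
[0.40106557 0.01711699 0.19704386] [[ 0.997  0.079 -0.002]
 [ 0.079 -0.997  0.   ]
 [-0.002 -0.    -1.   ]] [ 0.14950358 -0.78915272 -0.71577226]
[[321.58013235 327.86209508]
 [321.68486833 223.53510266]
 [321.94357915 -70.77755951]]
```

View pics/w3.png

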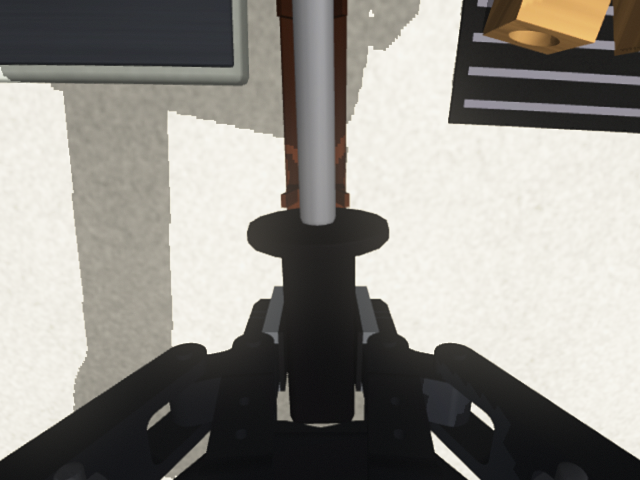

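Rings now measure 51×54 mm, as they should. The wrist view shows the rod straight in the jaws, with its collar at (318,230), and a ring's bore facing the robot at (535,38). Next is the approach to ring A.

```bash
cat >> h.py <<'E'
def ax(c,yaw,back,z):
    a=np.radians(yaw); return [c[0]-back*np.cos(a),c[1]-back*np.sin(a),z]
def pick(c,yaw):
    go(ax(c,yaw,.165,.12),yaw,0,.0024,"above"); go(ax(c,yaw,.165,.033),yaw,0,.0024,"pre")
E
python3 - <<'E'
from h import *
pick((.561,-.124),-7)
E
```

```text
above trans [-0.0132  0.1204  0.0794] rot [-2.00e-04  2.40e-03  2.01e-01]
pre trans [-0.013   0.1204  0.1664] rot [-2.00e-04  2.40e-03  2.01e-01]
```

>>> {"op": "step_arm", "data": {
  "moves": [
    {"claw": 0.01,"translation": [0,0.04,0.01],"rot": [0,0.002,0.07]},
    {"claw": 0.01,"translation": [-0.006,0.08,0.04],"rot": [0,0.002,0.14]},
    {"claw": 0.01,"translation": [-0.013,0.12,0.08],"rot": [0,0.002,0.2]},
    {"claw": 0.01,"translation": [-0.013,0.12,0.115],"rot": [0,0.002,0.2]},
    {"claw": 0.01,"translation": [-0.013,0.12,0.15],"rot": [0,0.002,0.2]},
    {"claw": 0.01,"translation": [-0.013,0.12,0.166],"rot": [0,0.002,0.2]},
    {"claw": 0.01,"translation": [-0.013,0.12,0.166],"rot": [0,0.002,0.2]},
    {"claw": 0.01,"translation": [-0.013,0.12,0.166],"rot": [0,0.002,0.2]}
  ]
}}

```text
time: 4.72
eef_pos: [0.3979, -0.1037, 0.0323]
eef_rot: [[0.993, -0.121, 0.002], [-0.121, -0.993, -0.0], [0.002, -0.0, -1.0]]
contact_force: [0.8, -0.1, -1.0]
gripper_width: 0.27
gripper_force: 58.7
```

```bash
python3 - <<'E'
from h import *
im=capture("wrist")[:,:,::-1]; cv2.imwrite("pics/w4.png",im)
go(ax((.561,-.124),-7,.069,.033),-7,0,.0024,"in"); s=sense();print(s["eef_pos"],s["contact_force"])
E
```

```text
in trans [0.0952 0.0003 0.0023] rot [ 0.0002 -0.0029  0.0011]
[ 0.39806922 -0.10374746  0.03267037] [ 0.46739831 -0.35296696 -0.69215964]
```

View pics/w4.png

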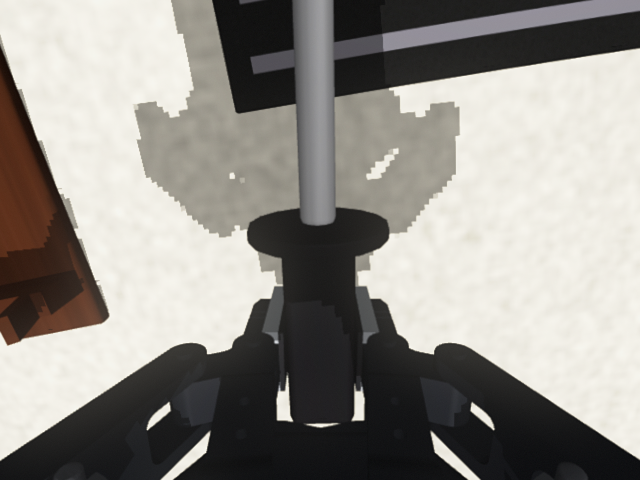

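The wrist view at this height doesn't show the ring; the shaft is central at column 315. I'll insert partway first and watch the force.

>>> {"op": "step_arm", "data": {
  "moves": [
    {"claw": 0.01,"translation": [0.012,0.001,0.002],"rot": [0,-0.003,0]},
    {"claw": 0.01,"translation": [0.024,0.001,0.002],"rot": [0,-0.003,0]},
    {"claw": 0.01,"translation": [0.036,0.001,0.002],"rot": [0,-0.003,0]},
    {"claw": 0.01,"translation": [0.046,0.001,0.002],"rot": [0,-0.003,0]}
  ]
}}

```text
time: 5.28
eef_pos: [0.4442, -0.1103, 0.0305]
eef_rot: [[0.993, -0.121, -0.0], [-0.121, -0.993, 0.0], [-0.0, 0.0, -1.0]]
contact_force: [-0.4, -0.3, -1.6]
gripper_width: 0.27
gripper_force: 58.7
```

```bash
python3 - <<'E'
from h import *
rings("top3"); s=sense(); print(s["contact_force"])
go(ax((.561,-.124),-7,.069,.033),-7,0,.0024,"in")
go(ax((.561,-.124),-7,.069,.046),-7,6,.0024,"lift")
go(ax((.561,-.124),-7,.069,.2),-7,6,.0024,"high")
E
```

```text
ring px [388.4 240.5] xy [ 0.5615 -0.1243] sides [0.05  0.054] yaw -7.8 V 100.0 82.82
ring px [467.7 237.5] xy [ 0.5728 -0.3113] sides [0.054 0.049] yaw 16.2 V 148.0 122.99999999999999
ring px [428.  238.1] xy [ 0.5692 -0.2177] sides [0.054 0.049] yaw 18.0 V 149.0 123.82
[ 2.46025354 -1.26872985 -0.64322981]
in trans [ 0.0473 -0.0008  0.0001] rot [ 0.0005 -0.0013  0.0011]
lift trans [ 0.0476 -0.0008 -0.013 ] rot [0.0004 0.1034 0.0012]
high trans [ 0.0478 -0.0007 -0.167 ] rot [0.0004 0.1034 0.0012]
```

>>> {"op": "step_arm", "data": {
  "moves": [
    {"claw": 0.01,"translation": [0.016,0,0],"rot": [0,0,0]},
    {"claw": 0.01,"translation": [0.032,0,0],"rot": [0,0,0]},
    {"claw": 0.01,"translation": [0.044,0,0],"rot": [0,0,0]},
    {"claw": 0.01,"translation": [0.047,0,0],"rot": [0,0,0]},
    {"claw": 0.01,"translation": [0.047,0,0],"rot": [0,0.05,0]},
    {"claw": 0.01,"translation": [0.047,0,-0.004],"rot": [0,0.1,0]},
    {"claw": 0.01,"translation": [0.047,0,-0.015],"rot": [0,0.1,0]},
    {"claw": 0.01,"translation": [0.047,0,-0.035],"rot": [0,0.1,0]},
    {"claw": 0.01,"translation": [0.047,0,-0.045],"rot": [0,0.1,0]},
    {"claw": 0.01,"translation": [0.047,0,-0.045],"rot": [0,0.1,0]}
  ]
}}

```text
time: 6.58
eef_pos: [0.4903, -0.116, 0.0762]
eef_rot: [[0.988, -0.121, 0.1], [-0.12, -0.993, -0.013], [0.1, 0.0, -0.995]]
contact_force: [0.4, -0.4, -2.2]
gripper_width: 0.268
gripper_force: 58.7
```

```bash
python3 - <<'E'
from h import *
rings("top4"); im=capture("wrist")[:,:,::-1]; cv2.imwrite("pics/w5.png",im); s=sense();print(s["eef_pos"],s["contact_force"])
E
```

```text
ring px [390.5 239.3] xy [ 0.5642 -0.1292] sides [0.051 0.055] yaw -8.5 V 99.0 82.0
ring px [428.  238.1] xy [ 0.5692 -0.2177] sides [0.054 0.049] yaw 18.0 V 147.0 122.17999999999999
ring px [467.7 237.5] xy [ 0.5728 -0.3113] sides [0.054 0.049] yaw 16.2 V 147.0 122.17999999999999
[ 0.48958765 -0.11572983  0.07508057] [ 0.14969317  0.07279779 -1.46133227]
```

View pics/w5.png

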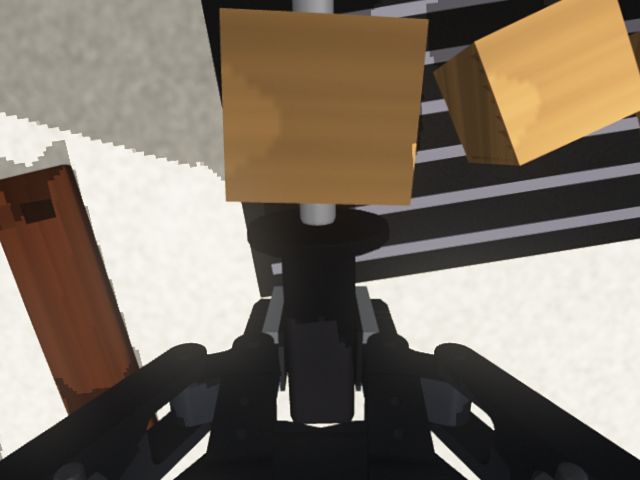

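The ring hangs on the shaft at (320,110), close to the collar at (318,230). Now the transit to the plate's +y slot.

```bash
cat >> h.py <<'E'
PC=np.array([.576,.245]); PY=3.4
def slot(x,y):
    a=np.radians(PY); return PC+np.array([np.cos(a)*x-np.sin(a)*y,np.sin(a)*x+np.cos(a)*y])
E
python3 - <<'E'
from h import *
c=slot(0,.09); print(c)
go(ax(c,3.4,.069,.2),3.4,6,.0024,"above")
E
```

```text
[0.57066243 0.33484158]
above trans [-0.0294 -0.4448 -0.1259] rot [ 0.0181  0.0064 -0.1796]
```

>>> {"op": "step_arm", "data": {
  "moves": [
    {"claw": 0.01,"translation": [0.005,0,-0.04],"rot": [0,0,0]},
    {"claw": 0.01,"translation": [0.008,-0.01,-0.085],"rot": [0,0,0]},
    {"claw": 0.01,"translation": [0.005,-0.045,-0.12],"rot": [0,0,-0.01]},
    {"claw": 0.01,"translation": [0,-0.095,-0.126],"rot": [0.003,0.002,-0.03]},
    {"claw": 0.01,"translation": [-0.005,-0.15,-0.126],"rot": [0.006,0.003,-0.06]},
    {"claw": 0.01,"translation": [-0.01,-0.205,-0.126],"rot": [0.01,0.004,-0.09]},
    {"claw": 0.01,"translation": [-0.015,-0.26,-0.126],"rot": [0.012,0.005,-0.12]},
    {"claw": 0.01,"translation": [-0.02,-0.315,-0.126],"rot": [0.014,0.006,-0.14]},
    {"claw": 0.01,"translation": [-0.024,-0.365,-0.126],"rot": [0.016,0.006,-0.16]},
    {"claw": 0.01,"translation": [-0.027,-0.41,-0.126],"rot": [0.018,0.006,-0.175]}
  ]
}}

```text
time: 7.92
eef_pos: [0.4997, 0.2977, 0.1969]
eef_rot: [[0.993, 0.056, 0.103], [0.056, -0.998, 0.005], [0.103, 0.001, -0.995]]
contact_force: [0.4, 0.0, -1.2]
gripper_width: 0.272
gripper_force: 58.8
```

```bash
python3 - <<'E'
from h import *
c=slot(0,.09)
go(ax(c,3.4,.069,.2),3.4,6,.0024,"above")
go(ax(c,3.4,.069,.11),3.4,2,.0024,"low")
go(ax(c,3.4,.069,.092),3.4,1,.0024,"near")
go(ax(c,3.4,.069,.075),3.4,0,.0024,"down")
E
```

```text
above trans [ 0.0043 -0.0329 -0.0003] rot [ 0.0009  0.0016 -0.0033]
low trans [-0.0052 -0.0329  0.0892] rot [ 0.0008 -0.0682 -0.0033]
near trans [-0.0071 -0.0329  0.1071] rot [ 0.0007 -0.0857 -0.0033]
down trans [-0.0089 -0.0329  0.124 ] rot [ 0.0007 -0.1031 -0.0033]
```

>>> {"op": "step_arm", "data": {
  "moves": [
    {"claw": 0.01,"translation": [0.004,-0.02,0],"rot": [0,0,-0.003]},
    {"claw": 0.01,"translation": [0.004,-0.033,0.01],"rot": [0,0,-0.003]},
    {"claw": 0.01,"translation": [0.001,-0.033,0.04],"rot": [0,-0.03,-0.003]},
    {"claw": 0.01,"translation": [-0.002,-0.033,0.065],"rot": [0,-0.05,-0.003]},
    {"claw": 0.01,"translation": [-0.005,-0.033,0.089],"rot": [0,-0.07,-0.003]},
    {"claw": 0.01,"translation": [-0.006,-0.033,0.1],"rot": [0,-0.085,-0.003]},
    {"claw": 0.01,"translation": [-0.007,-0.033,0.107],"rot": [0,-0.1,-0.003]},
    {"claw": 0.01,"translation": [-0.008,-0.033,0.115],"rot": [0,-0.103,-0.003]},
    {"claw": 0.01,"translation": [-0.009,-0.033,0.123],"rot": [0,-0.103,-0.003]},
    {"claw": 0.01,"translation": [-0.009,-0.033,0.123],"rot": [0,-0.103,-0.003]}
  ]
}}

```text
time: 9.18
eef_pos: [0.5022, 0.329, 0.0744]
eef_rot: [[0.998, 0.058, 0.001], [0.058, -0.998, -0.0], [0.001, 0.0, -1.0]]
contact_force: [-0.5, 0.6, -1.8]
gripper_width: 0.268
gripper_force: 58.9
```

```bash
python3 - <<'E'
from h import *
im=capture("wrist")[:,:,::-1]; cv2.imwrite("pics/w6.png",im); s=sense();print(s["eef_pos"],s["contact_force"],s["eef_rot"].round(3))
E
```

```text
[0.50239433 0.32915017 0.07489217] [-0.86067818 -0.24857513 -0.60695149] [[ 0.998  0.058  0.002]
 [ 0.058 -0.998  0.   ]
 [ 0.002 -0.    -1.   ]]
```

View pics/w6.png

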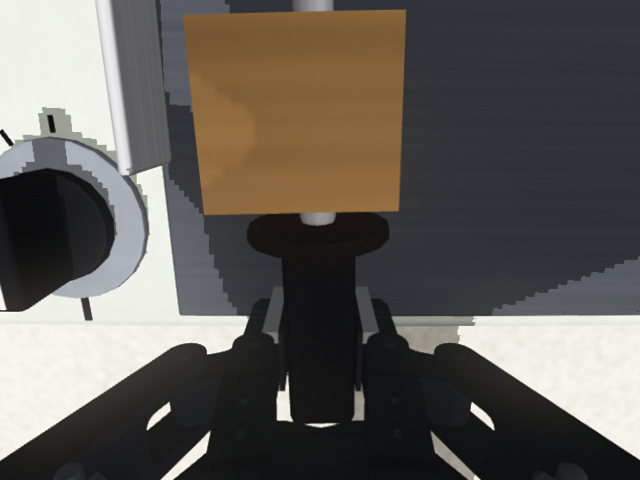

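The ring stands on the plate with its top face at (298,112). It sits about 5 mm left of the rod axis, so I'll shift a little left and withdraw straight.

>>> {"op": "step_arm", "data": {
  "moves": [
    {"claw": 0.01,"translation": [0,-0.003,0.001],"rot": [0,0,0]},
    {"claw": 0.01,"translation": [-0.01,-0.003,0.001],"rot": [0,0,0]},
    {"claw": 0.01,"translation": [-0.025,-0.003,0.001],"rot": [0,0,0]},
    {"claw": 0.01,"translation": [-0.045,-0.003,0.001],"rot": [0,0,0]},
    {"claw": 0.01,"translation": [-0.065,-0.003,0.001],"rot": [0,0,0]},
    {"claw": 0.01,"translation": [-0.085,-0.003,0.001],"rot": [0,0,0]},
    {"claw": 0.01,"translation": [-0.1,-0.003,0],"rot": [0,0,0]},
    {"claw": 0.01,"translation": [-0.1,-0.003,-0.04],"rot": [0,0,0]},
    {"claw": 0.01,"translation": [-0.1,-0.003,-0.09],"rot": [0,0,0]},
    {"claw": 0.01,"translation": [-0.1,0.02,-0.12],"rot": [0,0,0]}
  ]
}}

```text
time: 10.48
eef_pos: [0.4038, 0.3043, 0.1973]
eef_rot: [[0.998, 0.06, 0.006], [0.06, -0.998, 0.002], [0.006, -0.002, -1.0]]
contact_force: [0.1, -0.6, -1.6]
gripper_width: 0.272
gripper_force: 58.9
```

```bash
cat >> h.py <<'E'
def onplate(name):
    im=cv2.imread("pics/%s.png"%name); hsv=cv2.cvtColor(im,cv2.COLOR_BGR2HSV)
    m=((hsv[...,1]>70)&(hsv[...,2]>60)).astype(np.uint8)*255; m[:190]=0;m[275:]=0;m[:,:165]=0;m[:,302:]=0
    for c in cv2.findContours(m,0,2)[0]:
        if cv2.contourArea(c)<80: continue
        mm=np.zeros_like(m); cv2.drawContours(mm,[c],-1,255,-1); v=hsv[...,2][mm>0]
        top=((mm>0)&(hsv[...,2]>np.percentile(v,60)*.82)).astype(np.uint8)*255
        cc=max(cv2.findContours(top,0,2)[0],key=cv2.contourArea); r=cv2.minAreaRect(cc)
        P=plane("top",cv2.boxPoints(r),.099); q=P.mean(0)[:2]-PC; a=np.radians(PY)
        w=(np.degrees(np.arctan2(*(P[1]-P[0])[1::-1]))+45)%90-45
        print("on plate, frame xy",np.round([np.cos(a)*q[0]+np.sin(a)*q[1],-np.sin(a)*q[0]+np.cos(a)*q[1]],4),"sides",np.linalg.norm(np.diff(P[:3],axis=0),axis=1).round(3),"yaw",round(w,1))
E
python3 - <<'E'
from h import *
rings("top5"); onplate("top5"); s=sense();print(s["eef_pos"],s["contact_force"])
pick((.569,-.2177),17.5)
E
```

```text
ring px [467.7 237.5] xy [ 0.5729 -0.3114] sides [0.053 0.049] yaw 16.2 V 144.0 119.72
ring px [428.  238.1] xy [ 0.5691 -0.2177] sides [0.054 0.049] yaw 18.0 V 144.0 119.72
on plate, frame xy [0.0009 0.0941] sides [0.053 0.053] yaw 1.3
[0.40497462 0.30225879 0.20029693] [ 1.04725536 -1.0168559   2.11654357]
above trans [-0.0275  0.5691  0.0814] rot [-0.0007 -0.0096 -0.2468]
pre trans [-0.0283  0.5693  0.1684] rot [-0.0007 -0.0096 -0.2468]
```

>>> {"op": "step_arm", "data": {
  "moves": [
    {"claw": 0.01,"translation": [0,0.06,0],"rot": [0,-0.01,-0.02]},
    {"claw": 0.01,"translation": [0,0.12,0],"rot": [0,-0.01,-0.04]},
    {"claw": 0.01,"translation": [-0.005,0.18,0],"rot": [0,-0.01,-0.07]},
    {"claw": 0.01,"translation": [-0.01,0.24,0],"rot": [0,-0.01,-0.1]},
    {"claw": 0.01,"translation": [-0.014,0.3,0],"rot": [0,-0.01,-0.13]},
    {"claw": 0.01,"translation": [-0.018,0.36,0.01],"rot": [0,-0.01,-0.16]},
    {"claw": 0.01,"translation": [-0.022,0.42,0.02],"rot": [0,-0.01,-0.19]},
    {"claw": 0.01,"translation": [-0.025,0.48,0.035],"rot": [0,-0.01,-0.22]},
    {"claw": 0.01,"translation": [-0.027,0.535,0.05],"rot": [0,-0.01,-0.247]},
    {"claw": 0.01,"translation": [-0.028,0.569,0.07],"rot": [0,-0.01,-0.247]}
  ]
}}

```text
time: 11.78
eef_pos: [0.4085, -0.2689, 0.1242]
eef_rot: [[0.954, 0.298, -0.006], [0.298, -0.954, -0.003], [-0.007, 0.001, -1.0]]
contact_force: [-0.2, 0.3, 0.3]
gripper_width: 0.271
gripper_force: 59.0
```

```bash
python3 - <<'E'
from h import *
rings("top6"); pick((.569,-.2177),17.5)
go(ax((.569,-.2177),17.5,.118,.033),17.5,0,.0024,"half in")
E
```

```text
ring px [468.2 238.1] xy [ 0.5714 -0.3126] sides [0.053 0.048] yaw 19.7 V 106.0 103.156
ring px [427.9 238.2] xy [ 0.569  -0.2175] sides [0.054 0.049] yaw 18.4 V 99.0 82.0
above trans [ 0.0048 -0.0026  0.0041] rot [ 0.0001  0.0089 -0.0037]
pre trans [ 0.0056 -0.0026  0.0911] rot [ 0.0001  0.0089 -0.0037]
half in trans [ 0.0526 -0.0028  0.0907] rot [ 0.0001  0.0089 -0.0037]
```

>>> {"op": "step_arm", "data": {
  "moves": [
    {"claw": 0.01,"translation": [0.004,-0.002,0.03],"rot": [0,0.008,0]},
    {"claw": 0.01,"translation": [0.005,-0.002,0.065],"rot": [0,0.008,0]},
    {"claw": 0.01,"translation": [0.005,-0.002,0.091],"rot": [0,0.008,0]},
    {"claw": 0.01,"translation": [0.005,-0.002,0.091],"rot": [0,0.008,0]},
    {"claw": 0.01,"translation": [0.005,-0.002,0.091],"rot": [0,0.008,0]},
    {"claw": 0.01,"translation": [0.018,-0.002,0.091],"rot": [0,0.008,0]},
    {"claw": 0.01,"translation": [0.03,-0.002,0.091],"rot": [0,0.008,0]},
    {"claw": 0.01,"translation": [0.042,-0.002,0.091],"rot": [0,0.008,0]},
    {"claw": 0.01,"translation": [0.053,-0.002,0.091],"rot": [0,0.008,0]},
    {"claw": 0.01,"translation": [0.053,-0.002,0.091],"rot": [0,0.008,0]}
  ]
}}

```text
time: 13.08
eef_pos: [0.4587, -0.2483, 0.0331]
eef_rot: [[0.954, 0.301, 0.0], [0.301, -0.954, 0.001], [0.0, -0.0, -1.0]]
contact_force: [-1.0, -0.4, -0.9]
gripper_width: 0.27
gripper_force: 59.1
```

```bash
python3 - <<'E'
from h import *
rings("top7"); s=sense(); print(s["eef_pos"],s["contact_force"])
go(ax((.569,-.2177),17.5,.069,.033),17.5,0,.0024,"in")
E
```

```text
ring px [467.9 237.5] xy [ 0.5728 -0.3119] sides [0.052 0.049] yaw 16.2 V 148.0 123.82
ring px [427.9 238.2] xy [ 0.569  -0.2175] sides [0.054 0.049] yaw 18.4 V 101.0 83.64
[ 0.45802349 -0.24836965  0.03300197] [-0.29718772  0.37241287 -1.13642669]
in trans [0.0461 0.0041 0.0024] rot [-0.0009  0.0002  0.0002]
```

>>> {"op": "step_arm", "data": {
  "moves": [
    {"claw": 0.01,"translation": [0.016,0.002,0.001],"rot": [0,0,0]},
    {"claw": 0.01,"translation": [0.032,0.003,0.002],"rot": [0,0,0]},
    {"claw": 0.01,"translation": [0.043,0.003,0.002],"rot": [0,0,0]},
    {"claw": 0.01,"translation": [0.046,0.003,0.002],"rot": [0,0,0]},
    {"claw": 0.01,"translation": [0.046,0.003,0.002],"rot": [0,0.05,0]},
    {"claw": 0.01,"translation": [0.046,0.003,-0.002],"rot": [0,0.1,0]},
    {"claw": 0.01,"translation": [0.046,0.003,-0.013],"rot": [0,0.1,0]},
    {"claw": 0.01,"translation": [0.046,0.003,-0.033],"rot": [0,0.1,0]},
    {"claw": 0.01,"translation": [0.046,0.003,-0.043],"rot": [0,0.1,0]},
    {"claw": 0.01,"translation": [0.046,0.003,-0.043],"rot": [0,0.1,0]}
  ]
}}

```text
time: 14.38
eef_pos: [0.5031, -0.238, 0.0771]
eef_rot: [[0.949, 0.3, 0.096], [0.299, -0.954, 0.029], [0.101, 0.001, -0.995]]
contact_force: [-0.2, 0.1, -2.1]
gripper_width: 0.27
gripper_force: 59.0
```

```bash
python3 - <<'E'
from h import *
rings("top8"); onplate("top8"); s=sense();print(s["eef_pos"],s["contact_force"])
im=capture("wrist")[:,:,::-1]; cv2.imwrite("pics/w7.png",im)
h=cv2.cvtColor(im,cv2.COLOR_BGR2HSV); m=((h[...,1]>90)&(h[...,2]>70)).astype(np.uint8)*255; m[240:]=0
for c in cv2.findContours(m,0,2)[0]:
    if cv2.contourArea(c)>5000: print("wrist blob",cv2.boundingRect(c))
c=slot(0,0); go(ax(c,3.4,.069,.2),3.4,6,.0024,"above")
E
```

```text
ring px [467.8 237.6] xy [ 0.5727 -0.3116] sides [0.053 0.049] yaw 16.6 V 148.0 122.99999999999999
ring px [431.7 237. ] xy [ 0.5721 -0.2262] sides [0.054 0.053] yaw 19.7 V 100.0 83.64
on plate, frame xy [0.0021 0.0941] sides [0.053 0.051] yaw 1.3
[ 0.50271106 -0.23768669  0.07632581] [-0.85214585 -1.36946695 -1.80243273]
wrist blob (455, 131, 171, 109)
wrist blob (224, 34, 204, 192)
above trans [ 0.1597 -0.4551 -0.1059] rot [-0.0262  0.0053  0.2441]
```

>>> {"op": "step_arm", "data": {
  "moves": [
    {"claw": 0.01,"translation": [0.006,0,-0.04],"rot": [0,0,0]},
    {"claw": 0.01,"translation": [0.015,-0.015,-0.085],"rot": [0,0,0]},
    {"claw": 0.01,"translation": [0.025,-0.05,-0.11],"rot": [-0.002,0,0.02]},
    {"claw": 0.01,"translation": [0.04,-0.1,-0.112],"rot": [-0.005,0.001,0.05]},
    {"claw": 0.01,"translation": [0.058,-0.155,-0.112],"rot": [-0.009,0.002,0.09]},
    {"claw": 0.01,"translation": [0.077,-0.21,-0.111],"rot": [-0.013,0.003,0.13]},
    {"claw": 0.01,"translation": [0.096,-0.265,-0.11],"rot": [-0.017,0.004,0.17]},
    {"claw": 0.01,"translation": [0.115,-0.32,-0.109],"rot": [-0.021,0.005,0.2]},
    {"claw": 0.01,"translation": [0.133,-0.375,-0.108],"rot": [-0.024,0.005,0.225]},
    {"claw": 0.01,"translation": [0.15,-0.425,-0.107],"rot": [-0.026,0.005,0.244]}
  ]
}}

```text
time: 15.72
eef_pos: [0.5066, 0.2112, 0.1971]
eef_rot: [[0.993, 0.059, 0.103], [0.059, -0.998, 0.006], [0.103, 0.001, -0.995]]
contact_force: [1.0, 0.1, -1.2]
gripper_width: 0.274
gripper_force: 59.0
```

```bash
python3 - <<'E'
from h import *
c=slot(0,0.0)
go(ax(c,3.4,.066,.2),3.4,6,.0024,"above")
go(ax(c,3.4,.066,.11),3.4,2,.0024,"low")
go(ax(c,3.4,.066,.092),3.4,1,.0024,"near")
go(ax(c,3.4,.066,.076),3.4,0,.0024,"down")
E
```

```text
above trans [ 0.0055 -0.0297  0.0001] rot [ 0.0006  0.0011 -0.0002]
low trans [-0.0039 -0.0297  0.0896] rot [ 0.0005 -0.0687 -0.0002]
near trans [-0.0058 -0.0297  0.1075] rot [ 0.0005 -0.0861 -0.0002]
down trans [-0.0075 -0.0297  0.1234] rot [ 0.0005 -0.1036 -0.0002]
```

>>> {"op": "step_arm", "data": {
  "moves": [
    {"claw": 0.01,"translation": [0.005,-0.018,0],"rot": [0,0,0]},
    {"claw": 0.01,"translation": [0.005,-0.03,0.01],"rot": [0,0,0]},
    {"claw": 0.01,"translation": [0.002,-0.03,0.04],"rot": [0,-0.03,0]},
    {"claw": 0.01,"translation": [-0.001,-0.03,0.065],"rot": [0,-0.05,0]},
    {"claw": 0.01,"translation": [-0.004,-0.03,0.089],"rot": [0,-0.07,0]},
    {"claw": 0.01,"translation": [-0.005,-0.03,0.1],"rot": [0,-0.085,0]},
    {"claw": 0.01,"translation": [-0.006,-0.03,0.107],"rot": [0,-0.1,0]},
    {"claw": 0.01,"translation": [-0.007,-0.03,0.115],"rot": [0,-0.103,0]},
    {"claw": 0.01,"translation": [-0.0075,-0.03,0.124],"rot": [0,-0.103,0]},
    {"claw": 0.01,"translation": [-0.0075,-0.03,0.124],"rot": [0,-0.103,0]}
  ]
}}

```text
time: 16.98
eef_pos: [0.5108, 0.2393, 0.0734]
eef_rot: [[0.998, 0.059, 0.001], [0.059, -0.998, -0.0], [0.001, 0.0, -1.0]]
contact_force: [0.2, 0.1, -1.6]
gripper_width: 0.272
gripper_force: 59.1
```

```bash
cat >> h.py <<'E'
def wblob(name):
    im=capture("wrist")[:,:,::-1]; cv2.imwrite("pics/%s.png"%name,im)
    h=cv2.cvtColor(im,cv2.COLOR_BGR2HSV); m=((h[...,1]>90)&(h[...,2]>70)).astype(np.uint8)*255; m[240:]=0
    for c in cv2.findContours(m,0,2)[0]:
        if cv2.contourArea(c)>5000: print("wrist blob",cv2.boundingRect(c),cv2.minAreaRect(c))
E
python3 - <<'E'
from h import *
wblob("w8"); s=sense();print(s["eef_pos"],s["contact_force"])
E
```

```text
wrist blob (190, 41, 221, 199) ((302.20916748046875, 140.88919067382812), (196.25155639648438, 220.22137451171875), 88.65210723876953)
wrist blob (0, 26, 154, 199) ((76.5, 125.0), (198.0, 153.0), 90.0)
[0.51097447 0.23945033 0.07378603] [ 0.02078836 -0.45357014  0.10209063]
```

>>> {"op": "step_arm", "data": {
  "moves": [
    {"claw": 0.01,"translation": [0,-0.003,0.0],"rot": [0,0,0]},
    {"claw": 0.01,"translation": [-0.01,-0.003,0.0],"rot": [0,0,0]},
    {"claw": 0.01,"translation": [-0.025,-0.003,0.0],"rot": [0,0,0]},
    {"claw": 0.01,"translation": [-0.045,-0.003,0.0],"rot": [0,0,0]},
    {"claw": 0.01,"translation": [-0.065,-0.003,0.0],"rot": [0,0,0]},
    {"claw": 0.01,"translation": [-0.085,-0.003,0.0],"rot": [0,0,0]},
    {"claw": 0.01,"translation": [-0.105,-0.003,0],"rot": [0,0,0]},
    {"claw": 0.01,"translation": [-0.105,-0.003,-0.04],"rot": [0,0,0]},
    {"claw": 0.01,"translation": [-0.105,-0.003,-0.09],"rot": [0,0,0]},
    {"claw": 0.01,"translation": [-0.105,0.02,-0.12],"rot": [0,0,0]}
  ]
}}

```text
time: 18.27
eef_pos: [0.4071, 0.2139, 0.1961]
eef_rot: [[0.998, 0.062, 0.005], [0.062, -0.998, 0.001], [0.005, -0.001, -1.0]]
contact_force: [1.0, -1.3, -1.7]
gripper_width: 0.266
gripper_force: 59.1
```

```bash
python3 - <<'E'
from h import *
rings("top9"); onplate("top9"); s=sense();print(s["eef_pos"],s["contact_force"])
pick((.5728,-.3115),16.3)
E
```

```text
ring px [467.8 237.4] xy [ 0.573  -0.3117] sides [0.053 0.049] yaw 16.2 V 142.0 118.08
on plate, frame xy [-0.0024  0.0025] sides [0.053 0.053] yaw 1.3
on plate, frame xy [0.0021 0.0941] sides [0.053 0.051] yaw 1.3
[0.40839142 0.21192084 0.19893522] [ 2.87155341 -0.44520438  1.72765894]
above trans [-0.0293  0.5691  0.0809] rot [ 0.0007 -0.0096 -0.2238]
pre trans [-0.0301  0.5691  0.1678] rot [ 0.0007 -0.0096 -0.2238]
```

>>> {"op": "step_arm", "data": {
  "moves": [
    {"claw": 0.01,"translation": [0,0.06,0],"rot": [0,-0.01,-0.02]},
    {"claw": 0.01,"translation": [0,0.12,0],"rot": [0,-0.01,-0.04]},
    {"claw": 0.01,"translation": [-0.005,0.18,0],"rot": [0,-0.01,-0.07]},
    {"claw": 0.01,"translation": [-0.01,0.24,0],"rot": [0,-0.01,-0.1]},
    {"claw": 0.01,"translation": [-0.014,0.3,0],"rot": [0,-0.01,-0.13]},
    {"claw": 0.01,"translation": [-0.018,0.36,0.01],"rot": [0,-0.01,-0.16]},
    {"claw": 0.01,"translation": [-0.022,0.42,0.02],"rot": [0,-0.01,-0.19]},
    {"claw": 0.01,"translation": [-0.026,0.48,0.035],"rot": [0,-0.01,-0.215]},
    {"claw": 0.01,"translation": [-0.029,0.535,0.05],"rot": [0,-0.01,-0.224]},
    {"claw": 0.01,"translation": [-0.03,0.569,0.07],"rot": [0,-0.01,-0.224]}
  ]
}}

```text
time: 19.58
eef_pos: [0.4106, -0.3588, 0.123]
eef_rot: [[0.961, 0.278, -0.007], [0.278, -0.961, -0.003], [-0.008, 0.001, -1.0]]
contact_force: [0.3, 1.0, -0.4]
gripper_width: 0.27
gripper_force: 59.1
```

```bash
python3 - <<'E'
from h import *
rings("top10"); onplate("top10"); pick((.573,-.3117),16.3)
go(ax((.573,-.3117),16.3,.118,.033),16.3,0,.0024,"half in")
E
```

```text
ring px [467.5 237.3] xy [ 0.5733 -0.311 ] sides [0.054 0.05 ] yaw 16.6 V 100.0 82.82
on plate, frame xy [-0.0012  0.0024] sides [0.053 0.051] yaw 1.3
on plate, frame xy [0.0021 0.0941] sides [0.053 0.051] yaw 1.3
above trans [ 0.0055 -0.0017  0.0027] rot [-0.0003  0.0092 -0.0041]
pre trans [ 0.0063 -0.0017  0.0897] rot [-0.0003  0.0092 -0.0041]
half in trans [ 0.0533 -0.0019  0.0892] rot [-0.0003  0.0092 -0.0041]
```

>>> {"op": "step_arm", "data": {
  "moves": [
    {"claw": 0.01,"translation": [0.004,-0.001,0.03],"rot": [0,0.008,0]},
    {"claw": 0.01,"translation": [0.005,-0.001,0.065],"rot": [0,0.008,0]},
    {"claw": 0.01,"translation": [0.005,-0.001,0.09],"rot": [0,0.008,0]},
    {"claw": 0.01,"translation": [0.005,-0.001,0.09],"rot": [0,0.008,0]},
    {"claw": 0.01,"translation": [0.005,-0.001,0.09],"rot": [0,0.008,0]},
    {"claw": 0.01,"translation": [0.018,-0.001,0.09],"rot": [0,0.008,0]},
    {"claw": 0.01,"translation": [0.03,-0.001,0.09],"rot": [0,0.008,0]},
    {"claw": 0.01,"translation": [0.042,-0.001,0.09],"rot": [0,0.008,0]},
    {"claw": 0.01,"translation": [0.053,-0.001,0.09],"rot": [0,0.008,0]},
    {"claw": 0.01,"translation": [0.053,-0.001,0.09],"rot": [0,0.008,0]}
  ]
}}

```text
time: 20.88
eef_pos: [0.4619, -0.3405, 0.0331]
eef_rot: [[0.96, 0.281, 0.0], [0.281, -0.96, 0.0], [0.0, -0.0, -1.0]]
contact_force: [0.8, -0.1, -1.3]
gripper_width: 0.27
gripper_force: 59.2
```

```bash
python3 - <<'E'
from h import *
rings("top11"); s=sense(); print(s["eef_pos"],s["contact_force"])
go(ax((.573,-.3115),16.3,.069,.033),16.3,0,.0024,"in")
E
```

```text
ring px [467.6 237.5] xy [ 0.5729 -0.3111] sides [0.054 0.049] yaw 16.2 V 103.0 85.28
[ 0.46129885 -0.34062628  0.03303181] [-0.11842524  0.21593765 -1.3612234 ]
in trans [0.0464 0.0034 0.0024] rot [-0.0007  0.0002 -0.0002]
```

>>> {"op": "step_arm", "data": {
  "moves": [
    {"claw": 0.01,"translation": [0.016,0.002,0.001],"rot": [0,0,0]},
    {"claw": 0.01,"translation": [0.032,0.003,0.002],"rot": [0,0,0]},
    {"claw": 0.01,"translation": [0.043,0.003,0.002],"rot": [0,0,0]},
    {"claw": 0.01,"translation": [0.046,0.003,0.002],"rot": [0,0,0]},
    {"claw": 0.01,"translation": [0.046,0.003,0.002],"rot": [0,0.05,0]},
    {"claw": 0.01,"translation": [0.046,0.003,-0.002],"rot": [0,0.1,0]},
    {"claw": 0.01,"translation": [0.046,0.003,-0.013],"rot": [0,0.1,0]},
    {"claw": 0.01,"translation": [0.046,0.003,-0.033],"rot": [0,0.1,0]},
    {"claw": 0.01,"translation": [0.046,0.003,-0.043],"rot": [0,0.1,0]},
    {"claw": 0.01,"translation": [0.046,0.003,-0.043],"rot": [0,0.1,0]}
  ]
}}

```text
time: 22.18
eef_pos: [0.5065, -0.3313, 0.0772]
eef_rot: [[0.955, 0.28, 0.097], [0.278, -0.96, 0.027], [0.1, 0.001, -0.995]]
contact_force: [-0.1, -0.6, -1.4]
gripper_width: 0.271
gripper_force: 59.1
```

```bash
python3 - <<'E'
from h import *
wblob("w9"); rings("top12"); onplate("top12"); s=sense();print(s["eef_pos"],s["contact_force"])
c=slot(0,-.085); go(ax(c,3.4,.066,.2),3.4,6,.0024,"above")
E
```

```text
wrist blob (221, 31, 208, 189) ((324.5, 125.0), (188.0, 207.0), 90.0)
ring px [472.4 236.5] xy [ 0.5754 -0.3224] sides [0.054 0.053] yaw 15.3 V 101.0 84.46
on plate, frame xy [-0.0012  0.0024] sides [0.053 0.051] yaw 1.3
on plate, frame xy [0.0021 0.0941] sides [0.053 0.051] yaw 1.3
[ 0.50586533 -0.33071049  0.07582472] [-0.15329985 -0.4158452  -1.69326096]
above trans [ 0.1567 -0.465  -0.1063] rot [-0.0239  0.0054  0.2229]
```

>>> {"op": "step_arm", "data": {
  "moves": [
    {"claw": 0.01,"translation": [0.006,0,-0.04],"rot": [0,0,0]},
    {"claw": 0.01,"translation": [0.015,-0.015,-0.085],"rot": [0,0,0]},
    {"claw": 0.01,"translation": [0.025,-0.05,-0.11],"rot": [-0.002,0,0.02]},
    {"claw": 0.01,"translation": [0.04,-0.1,-0.112],"rot": [-0.005,0.001,0.05]},
    {"claw": 0.01,"translation": [0.058,-0.155,-0.112],"rot": [-0.009,0.002,0.09]},
    {"claw": 0.01,"translation": [0.077,-0.21,-0.111],"rot": [-0.013,0.003,0.13]},
    {"claw": 0.01,"translation": [0.096,-0.265,-0.11],"rot": [-0.017,0.004,0.16]},
    {"claw": 0.01,"translation": [0.115,-0.32,-0.109],"rot": [-0.02,0.005,0.19]},
    {"claw": 0.01,"translation": [0.133,-0.375,-0.108],"rot": [-0.022,0.005,0.21]},
    {"claw": 0.01,"translation": [0.147,-0.43,-0.107],"rot": [-0.024,0.005,0.223]}
  ]
}}

```text
time: 23.52
eef_pos: [0.5156, 0.1216, 0.1969]
eef_rot: [[0.993, 0.058, 0.104], [0.058, -0.998, 0.005], [0.104, 0.001, -0.995]]
contact_force: [1.1, 0.6, -1.3]
gripper_width: 0.268
gripper_force: 59.1
```

```bash
python3 - <<'E'
from h import *
c=slot(0,-.085)
go(ax(c,3.4,.066,.2),3.4,6,.0024,"above")
go(ax(c,3.4,.066,.11),3.4,2,.0024,"low")
go(ax(c,3.4,.066,.076),3.4,0,.0024,"down")
E
```

```text
above trans [ 0.0019 -0.0346 -0.0005] rot [ 0.0008  0.0007 -0.0008]
low trans [-0.0076 -0.0347  0.089 ] rot [ 0.0007 -0.0691 -0.0008]
down trans [-0.0112 -0.0347  0.1228] rot [ 0.0007 -0.104  -0.0008]
```

>>> {"op": "step_arm", "data": {
  "moves": [
    {"claw": 0.01,"translation": [0.002,-0.018,0],"rot": [0,0,0]},
    {"claw": 0.01,"translation": [0.002,-0.034,0.01],"rot": [0,0,0]},
    {"claw": 0.01,"translation": [-0.001,-0.034,0.04],"rot": [0,-0.03,0]},
    {"claw": 0.01,"translation": [-0.005,-0.034,0.065],"rot": [0,-0.05,0]},
    {"claw": 0.01,"translation": [-0.008,-0.034,0.089],"rot": [0,-0.07,0]},
    {"claw": 0.01,"translation": [-0.009,-0.034,0.1],"rot": [0,-0.085,0]},
    {"claw": 0.01,"translation": [-0.01,-0.034,0.107],"rot": [0,-0.1,0]},
    {"claw": 0.01,"translation": [-0.011,-0.034,0.115],"rot": [0,-0.104,0]},
    {"claw": 0.01,"translation": [-0.011,-0.034,0.124],"rot": [0,-0.104,0]},
    {"claw": 0.01,"translation": [-0.011,-0.034,0.124],"rot": [0,-0.104,0]}
  ]
}}

```text
time: 24.78
eef_pos: [0.5158, 0.1537, 0.0727]
eef_rot: [[0.998, 0.059, 0.0], [0.059, -0.998, -0.001], [0.0, 0.001, -1.0]]
contact_force: [0.0, -0.2, -1.8]
gripper_width: 0.27
gripper_force: 59.2
```

```bash
python3 - <<'E'
from h import *
wblob("w10"); s=sense();print(s["eef_pos"],s["contact_force"])
E
```

```text
wrist blob (0, 42, 168, 198) ((83.49998474121094, 140.49998474121094), (166.99996948242188, 196.99996948242188), 0.0)
wrist blob (200, 40, 223, 200) ((313.7377014160156, 141.5812530517578), (197.88502502441406, 222.40382385253906), 88.31531524658203)
[0.51601934 0.15372311 0.07306036] [-0.2144043   0.58002212 -0.72816776]
```

>>> {"op": "step_arm", "data": {
  "moves": [
    {"claw": 0.01,"translation": [0,-0.001,0.0],"rot": [0,0,0]},
    {"claw": 0.01,"translation": [-0.01,-0.001,0.0],"rot": [0,0,0]},
    {"claw": 0.01,"translation": [-0.025,-0.001,0.0],"rot": [0,0,0]},
    {"claw": 0.01,"translation": [-0.045,-0.001,0.0],"rot": [0,0,0]},
    {"claw": 0.01,"translation": [-0.065,-0.001,0.0],"rot": [0,0,0]},
    {"claw": 0.01,"translation": [-0.085,-0.001,0.0],"rot": [0,0,0]},
    {"claw": 0.01,"translation": [-0.105,-0.001,0],"rot": [0,0,0]},
    {"claw": 0.01,"translation": [-0.105,-0.001,-0.04],"rot": [0,0,0]},
    {"claw": 0.01,"translation": [-0.105,0.02,-0.09],"rot": [0,0,-0.015]},
    {"claw": 0.01,"translation": [-0.105,0.04,-0.11],"rot": [0,0,-0.02]}
  ]
}}

```text
time: 26.08
eef_pos: [0.4138, 0.1074, 0.1857]
eef_rot: [[0.997, 0.08, 0.006], [0.08, -0.997, -0.0], [0.006, 0.001, -1.0]]
contact_force: [0.2, -0.7, -2.4]
gripper_width: 0.274
gripper_force: 59.2
```

```bash
python3 - <<'E'
from h import *
rings("top13"); onplate("top13"); s=sense();print(s["eef_pos"],s["contact_force"])
go([.441,.023,.12],4.6,0,.0024,"above"); go([.441,.0233,.042],4.6,0,.0024,"seat")
E
```

```text
on plate, frame xy [-0.0012  0.0024] sides [0.053 0.051] yaw 1.3
on plate, frame xy [0.0021 0.0941] sides [0.053 0.051] yaw 1.3
on plate, frame xy [-0.0017 -0.0857] sides [0.055 0.052] yaw 4.2
[0.41468878 0.10577207 0.18707084] [2.48540415 0.04525584 0.94640883]
above trans [0.0191 0.0845 0.0698] rot [ 0.0018 -0.0078 -0.0005]
seat trans [0.0185 0.084  0.1478] rot [ 0.0018 -0.0078 -0.0005]
```

View pics/top13.png

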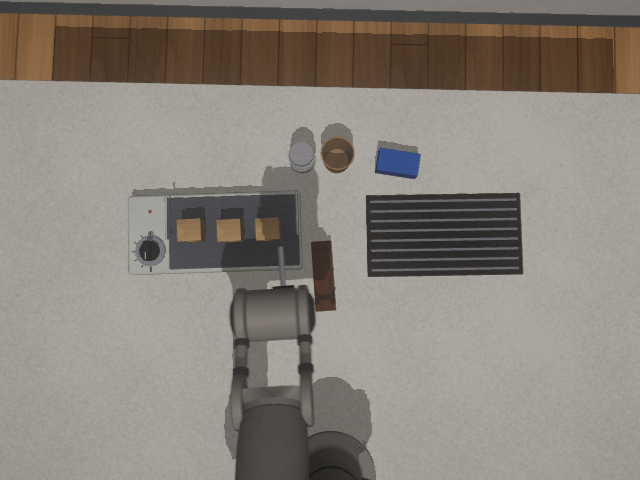

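All three rings stand on the plate at (189,231), (228,231) and (267,229), and the mat is empty. Now the rod goes home.

>>> {"op": "step_arm", "data": {
  "moves": [
    {"claw": 0.01,"translation": [0.005,0.03,0.0],"rot": [0,-0.007,0]},
    {"claw": 0.01,"translation": [0.012,0.06,0.02],"rot": [0,-0.007,0]},
    {"claw": 0.01,"translation": [0.018,0.084,0.05],"rot": [0,-0.007,0]},
    {"claw": 0.01,"translation": [0.018,0.084,0.07],"rot": [0,-0.007,0]},
    {"claw": 0.01,"translation": [0.018,0.084,0.07],"rot": [0,-0.007,0]},
    {"claw": 0.01,"translation": [0.018,0.084,0.07],"rot": [0,-0.007,0]},
    {"claw": 0.01,"translation": [0.018,0.084,0.07],"rot": [0,-0.007,0]}
  ]
}}

```text
time: 27.0
eef_pos: [0.4386, 0.0256, 0.1139]
eef_rot: [[0.997, 0.08, -0.004], [0.08, -0.997, -0.001], [-0.004, 0.001, -1.0]]
contact_force: [-0.3, -0.1, -0.8]
gripper_width: 0.275
gripper_force: 59.2
```

```bash
python3 - <<'E'
from h import *
im=capture("wrist")[:,:,::-1]; cv2.imwrite("pics/w11.png",im); s=sense();print(s["eef_pos"],s["contact_force"],s["eef_rot"].round(4)[:,0])
go([.441,.0235,.042],4.6,0,.0024,"seat")
E
```

```text
[0.43849131 0.02556317 0.113852  ] [-0.80095696 -0.95047823 -1.38980168] [ 0.9968  0.0796 -0.0043]
seat trans [0.0027 0.0022 0.0742] rot [ 0.0008  0.0043 -0.0006]
```

View pics/w11.png

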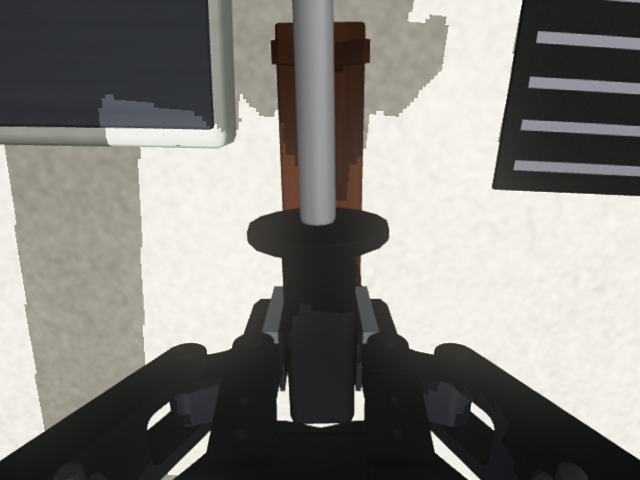

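The shaft at column 315 sits about 3 mm left of the rest's centre line at column 320, which matches the computed correction. Lowering now.

>>> {"op": "step_arm", "data": {
  "moves": [
    {"claw": 0.01,"translation": [0.003,0.002,0.02],"rot": [0,0.004,0]},
    {"claw": 0.01,"translation": [0.003,0.002,0.04],"rot": [0,0.004,0]},
    {"claw": 0.01,"translation": [0.003,0.002,0.055],"rot": [0,0.004,0]},
    {"claw": 0.01,"translation": [0.003,0.002,0.065],"rot": [0,0.004,0]},
    {"claw": 0.01,"translation": [0.003,0.002,0.072],"rot": [0,0.004,0]},
    {"claw": 0.01,"translation": [0.003,0.002,0.074],"rot": [0,0.004,0]},
    {"claw": 0.01,"translation": [0.003,0.002,0.074],"rot": [0,0.004,0]}
  ]
}}

```text
time: 27.92
eef_pos: [0.4409, 0.0235, 0.0397]
eef_rot: [[0.997, 0.079, -0.001], [0.079, -0.997, -0.001], [-0.001, 0.001, -1.0]]
contact_force: [-2.2, 0.9, 3.6]
gripper_width: 0.269
gripper_force: 59.9
```

Seated, with low contact force. Open and rise.

>>> {"op": "step_arm", "data": {
  "moves": [
    {"claw": 0.04,"translation": [0,0,0],"rot": [0,0,0]},
    {"claw": 0.07,"translation": [0,0,0],"rot": [0,0,0]},
    {"claw": 0.085,"translation": [0,0,0],"rot": [0,0,0]},
    {"claw": 0.085,"translation": [0,0,0],"rot": [0,0,0]},
    {"claw": 0.085,"translation": [0,0,0],"rot": [0,0,0]},
    {"claw": 0.085,"translation": [0,0,-0.03],"rot": [0,0,0]},
    {"claw": 0.085,"translation": [0,0,-0.08],"rot": [0,0,0]},
    {"claw": 0.085,"translation": [0,0,-0.13],"rot": [0,0,0]},
    {"claw": 0.085,"translation": [0,0,-0.17],"rot": [0,0,0]},
    {"claw": 0.085,"translation": [0,0,-0.17],"rot": [0,0,0]}
  ]
}}

```text
time: 29.18
eef_pos: [0.4427, 0.0234, 0.2118]
eef_rot: [[0.997, 0.079, 0.005], [0.079, -0.997, -0.002], [0.005, 0.002, -1.0]]
contact_force: [1.1, -0.5, -0.7]
gripper_width: 0.996
gripper_force: 0.0
```

```bash
python3 - <<'E'
from h import *
im=capture("wrist")[:,:,::-1]; cv2.imwrite("pics/w12.png",im); rings("top14"); onplate("top14")
C=cam("wrist"); print(proj("wrist",[[.4405,.0235,.054],[.4405+.125*.9968,.0235+.125*.0797,.045]],C))
b=im.astype(int)
for r in range(150,260,20):
    row=b[r,250:400]; dk=np.where((row.max(1)<75)&((row[:,2]-row[:,0])<12))[0]
    print(r,(dk.min()+250,dk.max()+250) if len(dk) else None)
d=slot(-.04,.2); go([d[0]-.06,d[1],.24],3.4,0,0,"dial look"); print(d)
E
```

```text
on plate, frame xy [-0.0012  0.0024] sides [0.053 0.051] yaw 1.3
on plate, frame xy [0.0021 0.0941] sides [0.053 0.051] yaw 1.3
on plate, frame xy [-0.0004 -0.0856] sides [0.053 0.049] yaw 5.2
[[320.77586038 217.72430798]
 [320.66184976  38.5008789 ]]
150 (np.int64(310), np.int64(310))
170 (np.int64(289), np.int64(348))
190 (np.int64(304), np.int64(333))
210 (np.int64(305), np.int64(334))
230 (np.int64(304), np.int64(335))
250 (np.int64(306), np.int64(334))
dial look trans [ 0.0563 -0.4155 -0.0316] rot [0.0006 0.0021 0.0198]
[0.52420913 0.44227571]
```

>>> {"op": "step_arm", "data": {
  "moves": [
    {"claw": 0.085,"translation": [0.006,-0.05,-0.01],"rot": [0,0,0]},
    {"claw": 0.085,"translation": [0.014,-0.11,-0.03],"rot": [0,0,0.005]},
    {"claw": 0.085,"translation": [0.02,-0.17,-0.03],"rot": [0,0,0.01]},
    {"claw": 0.085,"translation": [0.03,-0.23,-0.03],"rot": [0,0,0.015]},
    {"claw": 0.085,"translation": [0.04,-0.29,-0.03],"rot": [0,0,0.02]},
    {"claw": 0.085,"translation": [0.048,-0.34,-0.03],"rot": [0,0,0.02]},
    {"claw": 0.085,"translation": [0.053,-0.385,-0.03],"rot": [0,0.002,0.02]},
    {"claw": 0.085,"translation": [0.056,-0.415,-0.03],"rot": [0,0.002,0.02]},
    {"claw": 0.085,"translation": [0.056,-0.415,-0.03],"rot": [0,0.002,0.02]},
    {"claw": 0.085,"translation": [0.056,-0.415,-0.03],"rot": [0,0.002,0.02]}
  ]
}}

```text
time: 30.52
eef_pos: [0.4639, 0.4408, 0.237]
eef_rot: [[0.998, 0.059, -0.002], [0.059, -0.998, -0.003], [-0.002, 0.003, -1.0]]
contact_force: [0.8, 0.1, 0.6]
gripper_width: 0.995
gripper_force: 0.0
```

```bash
python3 - <<'E'
from h import *
capture("top"); C=cam("wrist"); im=capture("wrist")[:,:,::-1]; cv2.imwrite("pics/w13.png",im); np.savez("w13.npz",K=C[0],D=C[1],R=C[2],t=C[3]); s=sense();print(s["eef_pos"],s["eef_rot"].round(3)[:,0])
cv2.imwrite("pics/w13c.png",cv2.resize(im[60:300,180:460],None,fx=2.5,fy=2.5,interpolation=cv2.INTER_CUBIC)); d=slot(-.04,.2);print(proj("wrist",[[*d,.084]],C))
E
```

```text
[0.46438736 0.44054685 0.23808929] [ 0.998  0.058 -0.001]
[[322.9404443  135.83975578]]
```

View pics/w13c.png

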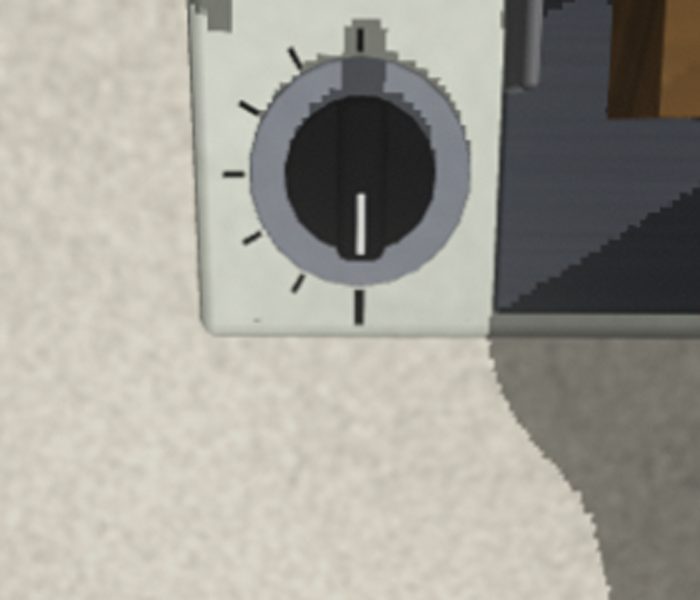

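The crop shows the pointer at the thick zero mark, at about (360,225) pointing to (360,305). The bar lies along x, with its centre at crop (360,178). I need 120° clockwise, so I'll check joint 6's range.

```bash
python3 - <<'E'
from h import *
p=plane("wrist",[(324,131.5)],.084)[0]; print(p, sense()["qpos"].round(1))
go([p[0],p[1],.12],3.4,0,0,"above"); go([p[0],p[1],.072],3.4,0,0,"grip")
E
```

```text
[0.52749219 0.44171531 0.084     ] [ 36.7  32.3  67.9  -0.   79.9 123.3]
above trans [0.0632 0.0023 0.118 ] rot [ 0.0016  0.0011 -0.0014]
grip trans [0.0632 0.0022 0.166 ] rot [ 0.0016  0.0011 -0.0014]
```

Joint 6 stands at 123°, so clockwise room is short. A half turn of the hand counter-clockwise gives the same grasp with room for 120°.

>>> {"op": "step_arm", "data": {
  "moves": [
    {"claw": 0.085,"translation": [0.02,0,0],"rot": [0,0,-0.17]},
    {"claw": 0.085,"translation": [0.04,0.001,0.01],"rot": [0,0,-0.34]},
    {"claw": 0.085,"translation": [0.06,0.002,0.02],"rot": [0,0,-0.51]},
    {"claw": 0.085,"translation": [0.063,0.002,0.03],"rot": [0,0,-0.68]},
    {"claw": 0.085,"translation": [0.063,0.002,0.03],"rot": [0,0,-0.85]},
    {"claw": 0.085,"translation": [0.063,0.002,0.03],"rot": [0,0,-1.02]},
    {"claw": 0.085,"translation": [0.063,0.002,0.03],"rot": [0,0,-1.19]},
    {"claw": 0.085,"translation": [0.063,0.002,0.03],"rot": [0,0,-1.36]},
    {"claw": 0.085,"translation": [0.063,0.002,0.03],"rot": [0,0,-1.5]},
    {"claw": 0.085,"translation": [0.063,0.002,0.03],"rot": [0,0,-1.57]}
  ]
}}

```text
time: 31.88
eef_pos: [0.5277, 0.4422, 0.2089]
eef_rot: [[-0.06, 0.998, 0.0], [0.998, 0.06, -0.001], [-0.001, 0.0, -1.0]]
contact_force: [-0.4, 0.6, 0.7]
gripper_width: 0.991
gripper_force: 0.0
```

>>> {"op": "step_arm", "data": {
  "moves": [
    {"claw": 0.06,"translation": [0,0,0],"rot": [0,0,-0.17]},
    {"claw": 0.06,"translation": [0,0,0.01],"rot": [0,0,-0.34]},
    {"claw": 0.06,"translation": [0,0,0.02],"rot": [0,0,-0.51]},
    {"claw": 0.06,"translation": [0,0,0.03],"rot": [0,0,-0.68]},
    {"claw": 0.06,"translation": [0,0,0.04],"rot": [0,0,-0.85]},
    {"claw": 0.06,"translation": [0,0,0.05],"rot": [0,0,-1.02]},
    {"claw": 0.06,"translation": [0,0,0.06],"rot": [0,0,-1.19]},
    {"claw": 0.06,"translation": [0,0,0.06],"rot": [0,0,-1.36]},
    {"claw": 0.06,"translation": [0,0,0.06],"rot": [0,0,-1.53]},
    {"claw": 0.06,"translation": [0,0,0.06],"rot": [0,0,-1.57]}
  ]
}}

```text
time: 33.12
eef_pos: [0.5277, 0.4422, 0.1489]
eef_rot: [[-0.998, -0.059, 0.0], [-0.059, 0.998, -0.001], [-0.0, -0.001, -1.0]]
contact_force: [-0.3, -0.3, 0.2]
gripper_width: 0.7
gripper_force: 0.0
```

```bash
python3 - <<'E'
from h import *
capture("top"); s=sense(); print(s["eef_pos"],s["qpos"].round(1)[5])
go([.5270,.4417,.072],183.4,0,0,"grip")
E
```

```text
[0.52766596 0.44220746 0.14892044] -59.8
grip trans [ 0.0007 -0.0004  0.0769] rot [-0.0007  0.     -0.0002]
```

>>> {"op": "step_arm", "data": {
  "moves": [
    {"claw": 0.05,"translation": [0.001,0,0.03],"rot": [0,0,0]},
    {"claw": 0.05,"translation": [0.001,0,0.06],"rot": [0,0,0]},
    {"claw": 0.05,"translation": [0.001,0,0.077],"rot": [0,0,0]},
    {"claw": 0.05,"translation": [0.001,0,0.077],"rot": [0,0,0]},
    {"claw": 0.02,"translation": [0.001,0,0.077],"rot": [0,0,0]},
    {"claw": 0.005,"translation": [0.001,0,0.077],"rot": [0,0,0]},
    {"claw": 0.005,"translation": [0.001,0,0.077],"rot": [0,0,0]},
    {"claw": 0.005,"translation": [0.001,0,0.077],"rot": [0,0,0]},
    {"claw": 0.005,"translation": [0.001,0,0.077],"rot": [0,0,0]}
  ]
}}

```text
time: 34.3
eef_pos: [0.5272, 0.4415, 0.0736]
eef_rot: [[-0.998, -0.057, 0.002], [-0.057, 0.998, -0.003], [-0.001, -0.003, -1.0]]
contact_force: [0.3, -9.2, 7.1]
gripper_width: 0.147
gripper_force: 59.8
```

>>> {"op": "step_arm", "data": {
  "moves": [
    {"claw": 0.005,"translation": [0,-0.001,0],"rot": [0,0,0.1]},
    {"claw": 0.005,"translation": [0,-0.001,0],"rot": [0,0,0.22]},
    {"claw": 0.005,"translation": [0,-0.001,0],"rot": [0,0,0.34]},
    {"claw": 0.005,"translation": [0,-0.001,0],"rot": [0,0,0.46]},
    {"claw": 0.005,"translation": [0,-0.001,0],"rot": [0,0,0.58]},
    {"claw": 0.005,"translation": [0,-0.001,0],"rot": [0,0,0.7]},
    {"claw": 0.005,"translation": [0,-0.001,0],"rot": [0,0,0.82]},
    {"claw": 0.005,"translation": [0,-0.001,0],"rot": [0,0,0.94]},
    {"claw": 0.005,"translation": [0,-0.001,0],"rot": [0,0,1.05]},
    {"claw": 0.005,"translation": [0,-0.001,0],"rot": [0,0,1.05]}
  ]
}}

```text
time: 35.55
eef_pos: [0.5272, 0.4411, 0.0736]
eef_rot: [[-0.545, 0.838, 0.002], [0.838, 0.545, -0.002], [-0.003, 0.001, -1.0]]
contact_force: [0.5, -6.3, 5.5]
gripper_width: 0.152
gripper_force: 59.6
```

>>> {"op": "step_arm", "data": {
  "moves": [
    {"claw": 0.005,"translation": [0,0,0],"rot": [0,0,0.1]},
    {"claw": 0.005,"translation": [0,0,0],"rot": [0,0,0.22]},
    {"claw": 0.005,"translation": [0,0,0],"rot": [0,0,0.34]},
    {"claw": 0.005,"translation": [0,0,0],"rot": [0,0,0.46]},
    {"claw": 0.005,"translation": [0,0,0],"rot": [0,0,0.58]},
    {"claw": 0.005,"translation": [0,0,0],"rot": [0,0,0.7]},
    {"claw": 0.005,"translation": [0,0,0],"rot": [0,0,0.82]},
    {"claw": 0.005,"translation": [0,0,0],"rot": [0,0,0.94]},
    {"claw": 0.005,"translation": [0,0,0],"rot": [0,0,1.04]},
    {"claw": 0.005,"translation": [0,0,0],"rot": [0,0,1.04]}
  ]
}}

```text
time: 36.8
eef_pos: [0.527, 0.441, 0.0736]
eef_rot: [[0.447, 0.895, 0.001], [0.895, -0.447, -0.002], [-0.001, 0.002, -1.0]]
contact_force: [-2.0, -6.4, 6.4]
gripper_width: 0.152
gripper_force: 59.8
```

>>> {"op": "step_arm", "data": {
  "moves": [
    {"claw": 0.005,"translation": [0,0,0],"rot": [0,0,0]},
    {"claw": 0.03,"translation": [0,0,0],"rot": [0,0,0]},
    {"claw": 0.04,"translation": [0,0,0],"rot": [0,0,0]},
    {"claw": 0.04,"translation": [0,0,0],"rot": [0,0,0]},
    {"claw": 0.04,"translation": [0,0,-0.03],"rot": [0,0,0]},
    {"claw": 0.04,"translation": [0,0,-0.08],"rot": [0,0,0]},
    {"claw": 0.04,"translation": [-0.02,0,-0.13],"rot": [0,0,0]},
    {"claw": 0.04,"translation": [-0.06,0,-0.15],"rot": [0,0,0]},
    {"claw": 0.04,"translation": [-0.06,0,-0.15],"rot": [0,0,0]},
    {"claw": 0.04,"translation": [-0.06,0,-0.15],"rot": [0,0,0]}
  ]
}}

```text
time: 38.05
eef_pos: [0.4997, 0.389, 0.2214]
eef_rot: [[0.446, 0.895, -0.0], [0.895, -0.446, -0.0], [-0.0, 0.0, -1.0]]
contact_force: [0.3, 1.1, -0.2]
gripper_width: 0.466
gripper_force: 0.0
```

```bash
python3 - <<'E'
from h import *
rings("top15"); onplate("top15"); t=cv2.imread("pics/top15.png"); im=capture("wrist")[:,:,::-1]; C=cam("wrist"); p=proj("wrist",[[.527,.441,.084]],C)[0]; print(p)
x,y=np.clip(p.astype(int)-110,0,[420,260]); a=cv2.resize(im[y:y+220,x:x+220],(440,440)); b=cv2.resize(t[140:320,120:300],(360,440),interpolation=cv2.INTER_CUBIC)
cv2.imwrite("pics/end.png",np.hstack([a,b])); print(sense()["eef_pos"])
E
```

```text
on plate, frame xy [-0.0012  0.0024] sides [0.053 0.051] yaw 1.3
on plate, frame xy [0.0009 0.0941] sides [0.053 0.053] yaw 1.3
on plate, frame xy [-0.0013 -0.0863] sides [0.054 0.052] yaw 5.2
[322.86744058 140.20582993]
[0.49958847 0.38921581 0.22045936]
```

View pics/end.png

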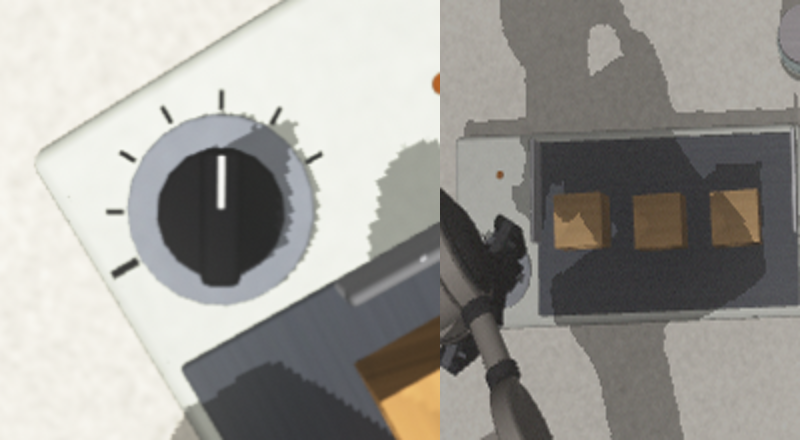

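The left half shows the pointer on the fourth thin mark at (221,99), which is 40 minutes. The right half shows all three rings standing on the plate. Handing in.

```bash
python3 -c "
from workcell import *
print(close_job())"
```

```text
the job is handed in; nothing more can be done
None
```

The job is handed in, though the hand-in gave no verdict: by my last checks all three rings stand on the warming plate, the rod is back in its rest, and the timer is at 40 minutes.

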